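# Clear the sprocket jig into its drawer

### The job

The front sprockets have been checked and go back into the drawer of the cabinet that has a sprocket fixed on its top (the one with the brake shoe on top keeps shoes: leave its drawer shut). Before taking the clamped sprocket out, swing the jig's clamp lever up and over until it is fully open and pull that sprocket drawer out to its stop, so that both stand open together; then lay all the sprockets, the one in the jig and those loose on the bench, flat and side by side in the drawer. When all of them lie in the open drawer, push it fully shut and swing the clamp lever back down shut; leave the screwdriver, the pliers and the oil can where they are.

Things in the scene. Friction and masses are not known exactly. Their poses are not given: they have to be found in the camera images.
- sprocket0: the sprocket in the jig, lying flat, boss up, on its base plate under the clamp lever; free to lift once the lever is open. A toothed cast-iron disc 62 mm across, 9 mm thick, with a round boss 34 mm in diameter 21 mm high on top (30 mm in all, about 280 g). Origin on its axis, 15 mm above the underside; z along the axis, out of the boss.
- sprocket1: a loose sprocket lying on the bench on the rubber mat beside the drawers, boss up; absent in some runs. A toothed cast-iron disc 62 mm across, 9 mm thick, with a round boss 34 mm in diameter 21 mm high on top (30 mm in all, about 280 g). Origin on its axis, 15 mm above the underside; z along the axis, out of the boss.
- sprocket2: a loose sprocket lying on the bench on the rubber mat beside the drawers, boss up; absent in some runs. A toothed cast-iron disc 62 mm across, 9 mm thick, with a round boss 34 mm in diameter 21 mm high on top (30 mm in all, about 280 g). Origin on its axis, 15 mm above the underside; z along the axis, out of the boss.
- sprocket3: a loose sprocket lying on the bench on the rubber mat beside the drawers, boss up; absent in some runs. A toothed cast-iron disc 62 mm across, 9 mm thick, with a round boss 34 mm in diameter 21 mm high on top (30 mm in all, about 280 g). Origin on its axis, 15 mm above the underside; z along the axis, out of the boss.
- sprocket_sign: a sprocket of the same kind fixed on top of one of the two cabinets as the sign of what its drawer holds; not to be taken. Origin 15 mm above the cabinet's top
- shoe_sign: a crescent-shaped brake shoe, 100 mm long, fixed on top of the other cabinet. Origin 15 mm above the cabinet's top
- left_cabinet_top (a point): top of the left cabinet (+y side of the robot's centre line): fixed grey steel cabinet 240 deep (x) x 210 wide (y) x 90 mm high with one drawer and a sign part screwed on top. This point lies on its top, 10 mm behind its middle, at the sign. x points from front to back (away from the robot), z up
- right_cabinet_top (a point): top of the right cabinet (-y side of the robot's centre line): fixed grey steel cabinet 240 deep (x) x 210 wide (y) x 90 mm high with one drawer and a sign part screwed on top. This point lies on its top, 10 mm behind its middle, at the sign. x points from front to back (away from the robot), z up
- left_floor (a point): middle of the inner floor of the left cabinet's drawer, moves with it; x points to the back of the drawer, y to its left, z up. Inside 195 mm (x) by 168 mm (y), floor 22 mm above the bench, side walls 46 mm and front panel 54 mm above the floor. At its stop, all from the front to 62 mm behind this point (+x) is clear of the cabinet's top
- right_floor (a point): middle of the inner floor of the right cabinet's drawer, moves with it; x points to the back of the drawer, y to its left, z up. Inside 195 mm (x) by 168 mm (y), floor 22 mm above the bench, side walls 46 mm and front panel 54 mm above the floor. At its stop, all from the front to 62 mm behind this point (+x) is clear of the cabinet's top
- left_cabinet_drawer0_handle (a point): middle of the left drawer's bar handle: a round bar 11 mm thick, 105 mm long along the drawer's y, 35 mm in front of the drawer's face, 52 mm above the bench; held by a post near each end, so the middle 80 mm can be pinched or hooked from above
- right_cabinet_drawer0_handle (a point): middle of the right drawer's bar handle: a round bar 11 mm thick, 105 mm long along the drawer's y, 35 mm in front of the drawer's face, 52 mm above the bench; held by a post near each end, so the middle 80 mm can be pinched or hooked from above
- left_cabinet_drawer0 (a joint): left drawer: 0 shut, grows to 0.166 m at its stop as it is pulled towards the robot (along the cabinet's -x); slides with about 3 N friction and stays where it is left
- right_cabinet_drawer0 (a joint): right drawer: 0 shut, grows to 0.166 m at its stop as it is pulled towards the robot (along the cabinet's -x); slides with about 3 N friction and stays where it is left
- jig: the jig, fixed on the bench: steel base plate 180 (x) x 90 (y) x 20 mm, from 60 mm in front to 120 mm behind the origin; two posts 75 mm high at its far end carry the clamp lever. Origin under the clamped sprocket, at bench height; x from the lever's grip to its hinge, z up. It stands left or right of the drawers, the loose sprockets on the other side
- lever_hinge (a point): the clamp lever's hinge, 90 mm behind the jig's origin (its +x), 59 mm above the bench; the hinge axis is the jig's y
- lever_tip (a point): middle of the black grip at the lever's end, 170 mm from the hinge; the grip is 18 mm wide (along the jig's y), 14 mm thick and reaches 25 mm farther out. When shut it points from the hinge towards the robot, 59 mm above the bench, free of the base plate
- lever (a joint): clamp lever: 0 shut (level, over the sprocket); grows as the grip swings up and over, away from the robot; 1.57 upright, 1.85 rad fully open at its stop. It stays where it is left; about 2 to 3 N at the grip move it
- screwdriver: bystander: orange screwdriver, 180 mm, lying far out on the left side
- pliers: bystander: blued steel circlip pliers, 220 mm, lying far out on the right side
- oil_can: bystander: round aluminium oil can, 64 mm diameter, 140 mm high, standing far out on the left side
Not all that is in view belongs to the job. Leave any orange, pink or purple look-alike of the sprocket1 alone.

How it is judged (in metres and radians):
On the way, in this order (a step that is already met when the one before it is completed fails the run):
1. the clamp lever is fully open (beyond 1.7 rad) while the drawer under the sprocket sign is out at its stop (at least 158 mm) (((horizontal distance between sprocket_sign and left_cabinet_top below 0.08 m and value of joint lever above 1.7 rad and value of joint left_cabinet_drawer0 above 0.158 m) or (horizontal distance between sprocket_sign and right_cabinet_top below 0.08 m and value of joint lever above 1.7 rad and value of joint right_cabinet_drawer0 above 0.158 m))), for 0.2 s.
2. all sprockets lie flat on the floor of that drawer, at rest and let go, while it stands open (at least 130 mm) (((horizontal distance between sprocket_sign and left_cabinet_top below 0.08 m and value of joint left_cabinet_drawer0 above 0.13 m and (x of sprocket0 in the frame of left_floor between -0.095 and 0.095 m and y of sprocket0 in the frame of left_floor between -0.082 and 0.082 m and z of sprocket0 in the frame of left_floor between 0.008 and 0.023 m and angle between the z axis of sprocket0 and the z axis of left_floor, either way round below 0.25 rad) and (x of sprocket1 in the frame of left_floor between -0.095 and 0.095 m and y of sprocket1 in the frame of left_floor between -0.082 and 0.082 m and z of sprocket1 in the frame of left_floor between 0.008 and 0.023 m and angle between the z axis of sprocket1 and the z axis of left_floor, either way round below 0.25 rad) and (x of sprocket2 in the frame of left_floor between -0.095 and 0.095 m and y of sprocket2 in the frame of left_floor between -0.082 and 0.082 m and z of sprocket2 in the frame of left_floor between 0.008 and 0.023 m and angle between the z axis of sprocket2 and the z axis of left_floor, either way round below 0.25 rad) and (x of sprocket3 in the frame of left_floor between -0.095 and 0.095 m and y of sprocket3 in the frame of left_floor between -0.082 and 0.082 m and z of sprocket3 in the frame of left_floor between 0.008 and 0.023 m and angle between the z axis of sprocket3 and the z axis of left_floor, either way round below 0.25 rad) and linear speed of each of sprocket0, sprocket1, sprocket2, sprocket3 below 0.02 m/s and contact force between the fingers and sprocket0 below 0.1 N and contact force between the fingers and sprocket1 below 0.1 N and contact force between the fingers and sprocket2 below 0.1 N and contact force between the fingers and sprocket3 below 0.1 N) or (horizontal distance between sprocket_sign and right_cabinet_top below 0.08 m and value of joint right_cabinet_drawer0 above 0.13 m and (x of sprocket0 in the frame of right_floor between -0.095 and 0.095 m and y of sprocket0 in the frame of right_floor between -0.082 and 0.082 m and z of sprocket0 in the frame of right_floor between 0.008 and 0.023 m and angle between the z axis of sprocket0 and the z axis of right_floor, either way round below 0.25 rad) and (x of sprocket1 in the frame of right_floor between -0.095 and 0.095 m and y of sprocket1 in the frame of right_floor between -0.082 and 0.082 m and z of sprocket1 in the frame of right_floor between 0.008 and 0.023 m and angle between the z axis of sprocket1 and the z axis of right_floor, either way round below 0.25 rad) and (x of sprocket2 in the frame of right_floor between -0.095 and 0.095 m and y of sprocket2 in the frame of right_floor between -0.082 and 0.082 m and z of sprocket2 in the frame of right_floor between 0.008 and 0.023 m and angle between the z axis of sprocket2 and the z axis of right_floor, either way round below 0.25 rad) and (x of sprocket3 in the frame of right_floor between -0.095 and 0.095 m and y of sprocket3 in the frame of right_floor between -0.082 and 0.082 m and z of sprocket3 in the frame of right_floor between 0.008 and 0.023 m and angle between the z axis of sprocket3 and the z axis of right_floor, either way round below 0.25 rad) and linear speed of each of sprocket0, sprocket1, sprocket2, sprocket3 below 0.02 m/s and contact force between the fingers and sprocket0 below 0.1 N and contact force between the fingers and sprocket1 below 0.1 N and contact force between the fingers and sprocket2 below 0.1 N and contact force between the fingers and sprocket3 below 0.1 N))), for 0.2 s.
At the end, for the whole second after the job is handed in: all sprockets lie flat (within about 14 degrees, either way up) and unstacked on the floor of the drawer under the sprocket sign, both drawers are shut to within 6 mm, and the clamp lever is shut to within 0.06 rad (((horizontal distance between sprocket_sign and left_cabinet_top below 0.08 m and value of joint each of left_cabinet_drawer0, right_cabinet_drawer0 below 0.006 m and value of joint lever below 0.06 rad and (x of sprocket0 in the frame of left_floor between -0.095 and 0.095 m and y of sprocket0 in the frame of left_floor between -0.082 and 0.082 m and z of sprocket0 in the frame of left_floor between 0.008 and 0.023 m and angle between the z axis of sprocket0 and the z axis of left_floor, either way round below 0.25 rad) and (x of sprocket1 in the frame of left_floor between -0.095 and 0.095 m and y of sprocket1 in the frame of left_floor between -0.082 and 0.082 m and z of sprocket1 in the frame of left_floor between 0.008 and 0.023 m and angle between the z axis of sprocket1 and the z axis of left_floor, either way round below 0.25 rad) and (x of sprocket2 in the frame of left_floor between -0.095 and 0.095 m and y of sprocket2 in the frame of left_floor between -0.082 and 0.082 m and z of sprocket2 in the frame of left_floor between 0.008 and 0.023 m and angle between the z axis of sprocket2 and the z axis of left_floor, either way round below 0.25 rad) and (x of sprocket3 in the frame of left_floor between -0.095 and 0.095 m and y of sprocket3 in the frame of left_floor between -0.082 and 0.082 m and z of sprocket3 in the frame of left_floor between 0.008 and 0.023 m and angle between the z axis of sprocket3 and the z axis of left_floor, either way round below 0.25 rad) and linear speed of each of sprocket0, sprocket1, sprocket2, sprocket3 below 0.02 m/s) or (horizontal distance between sprocket_sign and right_cabinet_top below 0.08 m and value of joint each of right_cabinet_drawer0, left_cabinet_drawer0 below 0.006 m and value of joint lever below 0.06 rad and (x of sprocket0 in the frame of right_floor between -0.095 and 0.095 m and y of sprocket0 in the frame of right_floor between -0.082 and 0.082 m and z of sprocket0 in the frame of right_floor between 0.008 and 0.023 m and angle between the z axis of sprocket0 and the z axis of right_floor, either way round below 0.25 rad) and (x of sprocket1 in the frame of right_floor between -0.095 and 0.095 m and y of sprocket1 in the frame of right_floor between -0.082 and 0.082 m and z of sprocket1 in the frame of right_floor between 0.008 and 0.023 m and angle between the z axis of sprocket1 and the z axis of right_floor, either way round below 0.25 rad) and (x of sprocket2 in the frame of right_floor between -0.095 and 0.095 m and y of sprocket2 in the frame of right_floor between -0.082 and 0.082 m and z of sprocket2 in the frame of right_floor between 0.008 and 0.023 m and angle between the z axis of sprocket2 and the z axis of right_floor, either way round below 0.25 rad) and (x of sprocket3 in the frame of right_floor between -0.095 and 0.095 m and y of sprocket3 in the frame of right_floor between -0.082 and 0.082 m and z of sprocket3 in the frame of right_floor between 0.008 and 0.023 m and angle between the z axis of sprocket3 and the z axis of right_floor, either way round below 0.25 rad) and linear speed of each of sprocket0, sprocket1, sprocket2, sprocket3 below 0.02 m/s))); the robot touches nothing.
It fails at once if the drawer of the cabinet with the brake shoe on top is opened by more than 25 mm ((horizontal distance between sprocket_sign and left_cabinet_top below 0.08 m and value of joint right_cabinet_drawer0 above 0.025 m) or (horizontal distance between sprocket_sign and right_cabinet_top below 0.08 m and value of joint left_cabinet_drawer0 above 0.025 m)).
It fails at once if the screwdriver is moved by more than 40 mm (distance of screwdriver from where it was at the start of the episode above 0.04 m).
It fails at once if the pliers is moved by more than 40 mm (distance of pliers from where it was at the start of the episode above 0.04 m).
It fails at once if the oil can is moved by more than 40 mm (distance of oil_can from where it was at the start of the episode above 0.04 m).
Of sprocket1, sprocket2, sprocket3 only 2 to 3 are there at a start; the rules pass over those that are not, and their reading is None.
At some moment in a run one of sprocket1, sprocket2, sprocket3 may be knocked a few centimetres aside while the robot is not near it.
Once in a run the grip may slacken for a moment while it holds something.
It also fails if it takes over 210 s, if anything falls off the work surface, if the arm or the gripper's body presses on something with over 40 N, if the wrist force passes 120 N, or if a joint passes its speed limit or range.

### The arm

A 6-joint arm with a two-finger parallel gripper is mounted at the origin on the work surface. World frame = base frame: x ahead of the robot, y to its left, z up, the work surface at z = 0. Lengths are in m, angles in degrees, forces in N, time in s.
With the tool pointing down it reaches from about 0.375 to 0.9 m from the base axis. Payload 3.1 kg.
Tool frame: the origin (TCP) lies at the very end of the fingers, on their centre line; the grasp point (between the pads) lies 19 mm behind it; z points along the fingers, y is the line along which they close (so a half turn about z gives the same grasp; the last joint's range is limited). The gripper opens to 87 mm and grips with 3 to 60 N. Pads are 19 mm wide; open, the fingers measure 117 mm over their backs; the gripper's body (75 mm by 190 mm) begins 51 mm behind the grasp point.
Start: joints at [65.632, 30.224, 82.088, -0, 67.689, -10.227], TCP at [0.153, 0.606, 0.201] pointing down, gripper open.
Joint ranges: [-176.69, 176.69], [-43.24, 126.21], [12.49, 139.97], [-82, 262], [0, 151.66], [-163.58, 163.58]. Speed limits (degrees/s): [159.86, 159.86, 180, 180, 180, 180].

### API

Orientations are given as a 3x3 rotation matrix whose columns are the frame's x, y, z axes.
In Python, from rig import readout, viewer, ticket gives the robot as it stands.
- The arm moves only by the tool send_rows, never from a script. Its argument "moves" is a list of rows, each a list of 6 numbers: the shift along the tool's x, y, z in units of 250 mm (1.0 is 250 mm), then the turn, a rotation vector about the tool's x, y, z in units of 90 degrees (1.0 is 90 degrees). A call has 1 to 12 rows; each row is the pose to reach, as a shift and turn from the pose commanded when the call began, along the tool's axes at that moment; what a row does not reach only later rows make up. A row lasts 1/10 s, in which the tool goes at most 50 mm and 8.59 degrees, less where a joint would pass 70% of its speed; a pose out of reach is approached as far as the arm can. A call with a number of a shift or a turn outside -1 to 1 is refused whole. A call with a gripper value outside its range is refused whole. "grip" is the opening, from 0 (shut) to 1 (fully open), set as the call begins (left out, the last holds). The fingers move at their own pace and stop on an object; the grip force is fixed at half the most. Time passes only in rows, so rows that repeat a pose let the fingers close. It gives the time, the measured TCP pose, the force, the opening and the grip force at its end, in the units of the state.
- readout.read_state(): the state, without advancing time (a new reading comes with each control period).
- viewer.capture(name): name is "scene" or "top"; returns (picture, depth): 400x640x3 uint8, red, green, blue; 400x640 float32, m along the optical axis (not along the pixel's ray), 0 where there is no reading.
- viewer.camera_info(name): a dict with "fx", "fy", "cx", "cy" (pixels), "R" (3x3) and "t" (3): a world point X has camera coordinates R X + t. Camera axes: x right, y down, z forward; pixel columns grow to the right and rows downward; lengths in m; the calibration is good to about 2 mm. A picture is of the moment at which its call begins. camera_info takes no time and is no camera call.
- ticket.hand_in(): hands the job in; it is judged then, once.
The state is a dict: "time_s": time; "joint_positions": joint angles; "qvel": joint speeds; "tau": joint torques, N m; "position": TCP position; "tcp_rot": TCP orientation; "force": force on the tool from outside, world axes, zero at the start; "moment": the same for the moment, N m; "opening": opening from 0.0 (shut) to 1.0 (fully open); "grasp_force": force on a finger pad.
Only numpy, scipy, OpenCV 4.12 (cv2) and the standard library are available. Lean on these libraries where they do the work, as an engineer would, in place of code of your own. Each camera call takes 0.05 s, during which the arm holds its last target. There are 200 camera calls.

## Working session

There is one attempt and no reset: what is moved stays moved. The work goes in short steps, Python scripts to look and compute and a tool call to move; the robot and the scene stay as the last step left them, time stands still between calls to the robot, and variables do not carry over. Pictures are saved under pics/ and viewed, at most 14 in all, crops included, and the job is handed in when it is done.

Besides the shell and the picture viewer there is one more tool, called after "Call:" by a JSON object that holds its "method" and its "body". send_rows: Moves the arm, as the interface text tells. Shifts and turns lie within -1 to 1; 1 stands for 250 mm of shift or 90 degrees of turn. Its arguments: {"type":"object","properties":{"moves":{"type":"array"},"grip":{"type":"number"}},"required":["moves"]}

```bash
ls; mkdir -p pics; python3 - <<'E'
from rig import readout, viewer
import cv2, numpy as np
s=readout.read_state(); print(s)
for n in("scene","top"):
    p,d=viewer.capture(n); cv2.imwrite(f"pics/{n}0.png",p[:,:,::-1]); np.savez(f"pics/{n}0.npz",p=p,d=d)
    print(n,viewer.camera_info(n))
E
```

```text
pics
{'time_s': 0.0, 'joint_positions': array([ 6.56317115e+01,  3.02790316e+01,  8.21579323e+01, -1.68179056e-03,
        6.76898187e+01, -1.02274599e+01]), 'qvel': array([ 0.03505555,  0.08753216, -0.05151442,  0.03196153,  0.02322772,
        0.02673195]), 'tau': array([ 1.44884612e-03, -4.40042710e+01, -1.76595515e+01,  6.35367818e-02,
        5.80114522e-02, -1.48620379e-04]), 'position': array([0.15233812, 0.60532617, 0.20036242]), 'tcp_rot': array([[-9.69700737e-01,  2.44294271e-01, -8.88254043e-04],
       [ 2.44295611e-01,  9.69698688e-01, -2.02684499e-03],
       [ 3.66192162e-04, -2.18242964e-03, -9.99997551e-01]]), 'force': array([-0.63212749,  0.85191212, -0.13979807]), 'moment': array([ 0.01681531, -0.02574097, -0.03336196]), 'grasp_force': 0.0, 'opening': 1.0025502292508561}
scene {'fx': 504.8810426200112, 'fy': 504.8810426200112, 'cx': 324.70942912049765, 'cy': 201.22698610005796, 'R': array([[ 0.54303024,  0.83969641, -0.00530024],
       [ 0.72077139, -0.46934146, -0.51010509],
       [-0.43082103,  0.27318223, -0.86009575]]), 't': array([-0.30753591, -0.32931722,  1.82562253])}
top {'fx': 441.2271083385633, 'fy': 441.2271083385633, 'cx': 321.1450563186467, 'cy': 194.17459492692768, 'R': array([[-0.02602177, -0.99965609,  0.00324964],
       [-0.9983005 ,  0.02581665, -0.05224561],
       [ 0.05214375, -0.00460364, -0.99862898]]), 't': array([0.0060574 , 0.53359905, 1.42507844])}
```

View pics/top0.png

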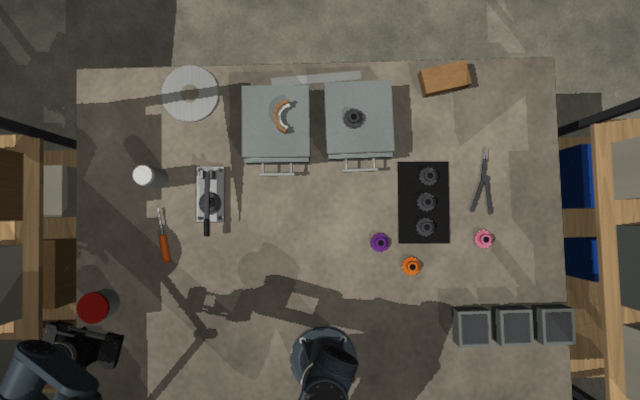

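View pics/scene0.png

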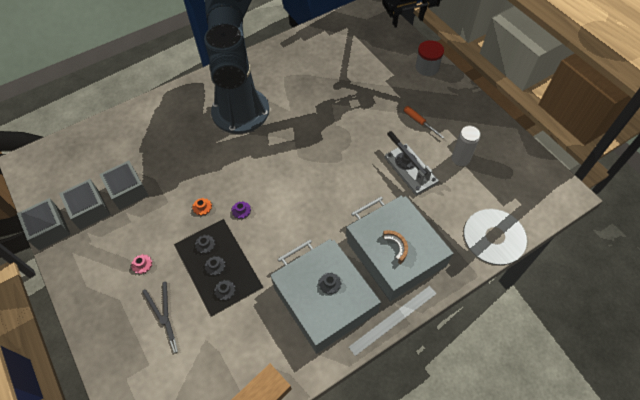

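Top view: the sprocket sign is on the right cabinet (353,117). The jig is at (210,195), lever grip at (207,228). Three dark loose sprockets lie on the mat at (428,176), (427,201) and (426,227), and the right handle is at (362,168). Purple, orange and pink are decoys.

```bash
cat > h.py <<'E'
import numpy as np, cv2
from rig import readout, viewer
def cloud(name="top",d=None):
    p=None
    if d is None: p,d=viewer.capture(name)
    c=viewer.camera_info(name); v,u=np.mgrid[:400,:640]
    X=np.stack([(u-c["cx"])/c["fx"]*d,(v-c["cy"])/c["fy"]*d,d],-1)
    return p,(X-c["t"])@c["R"]   # R^T (X-t)
def sel(W,u0,u1,v0,v1,z0,z1):
    w=W[v0:v1,u0:u1].reshape(-1,3); return w[(w[:,2]>z0)&(w[:,2]<z1)]
def rect(w): return cv2.minAreaRect((w[:,:2]*1000).astype(np.float32))
def circ(w): return cv2.minEnclosingCircle((w[:,:2]*1000).astype(np.float32))
E
python3 - <<'E'
from h import *
d=np.load("pics/top0.npz")["d"]; _,W=cloud("top",d)
for n,(u,v) in dict(s1=(428,176),s2=(427,201),s3=(426,227)).items():
    w=sel(W,u-14,u+14,v-12,v+12,.022,.05); print(n,len(w),w.mean(0).round(4),circ(w), np.percentile(w[:,2],[50,95]))
w=sel(W,398,450,160,245,-.01,.006);print("mat z",np.median(w[:,2]))
w=sel(W,320,400,75,160,.075,.1);print("Rcab",rect(w),np.median(w[:,2]))
w=sel(W,340,368,105,130,.11,.14);print("sign",w.mean(0),circ(w))
for n,a in dict(R=(338,390,154,175),L=(255,305,160,180)).items():
    w=sel(W,*a,.03,.075);
    print(n,len(w),rect(w)); b=w[w[:,0]<w[:,0].min()+.02]; print(b.mean(0),rect(b))
w=sel(W,190,230,160,240,.012,.027);print("jig",rect(w),np.median(w[:,2]))
w=sel(W,190,230,160,240,.045,.07);print("lever",rect(w),np.median(w[:,2]))
g=w[w[:,0]<w[:,0].min()+.05];print("grip",g.mean(0),rect(g))
w=sel(W,190,230,160,240,.07,.2);print("posts",len(w),rect(w),w[:,2].max())
E
python3 - <<'E'
import cv2
i=cv2.imread("pics/top0.png"); cv2.imwrite("pics/c1.png",cv2.resize(cv2.hconcat([i[150:250,180:260],i[150:250,330:450]]),None,fx=4,fy=4,interpolation=2))
E
```

```text
s1 89 [ 0.584  -0.3602  0.0299] ((583.7186889648438, -361.5360412597656), 17.299644470214844) [0.02947621 0.03554905]
s2 88 [ 0.4994 -0.3503  0.0305] ((499.74853515625, -351.7778015136719), 17.785747528076172) [0.03070064 0.03513927]
s3 88 [ 0.418  -0.3435  0.0303] ((418.06231689453125, -344.0126647949219), 16.762104034423828) [0.02992841 0.03549182]
mat z 0.0008936926583422568
Rcab ((762.0585327148438, -132.86749267578125), (242.18731689453125, 211.5041961669922), 0.8320328593254089) 0.09013506489650656
sign [ 0.76136007 -0.11222088  0.12017079] ((761.9487915039062, -112.46443176269531), 16.867490768432617)
R 310 ((627.4618530273438, -145.73776245117188), (164.4012451171875, 52.512454986572266), 88.85044860839844)
[ 0.60786453 -0.13412324  0.0561736 ] ((611.086181640625, -134.99209594726562), (111.9925765991211, 19.298839569091797), 89.04656219482422)
L 263 ((618.3422241210938, 123.62552642822266), (159.3040008544922, 46.608741760253906), 88.60810852050781)
[0.60074911 0.12880228 0.05638947] ((604.7986450195312, 130.5713348388672), (114.41912841796875, 19.905981063842773), 89.42212677001953)
jig ((543.5714111328125, 351.6636962890625), (89.83744049072266, 176.64666748046875), 88.98927307128906) 0.020177635625296394
lever ((512.846923828125, 354.1907043457031), (37.18623733520508, 206.75059509277344), 84.40398406982422) 0.06404688047437299
grip [0.43332498 0.3536175  0.0649108 ] ((434.06878662109375, 354.6038513183594), (49.95781707763672, 18.124595642089844), 0.22689130902290344)
posts 74 ((520.5111694335938, 350.5199890136719), (190.80850219726562, 37.86123275756836), 0.17043420672416687) 0.08104149055617738
```

View pics/c1.png

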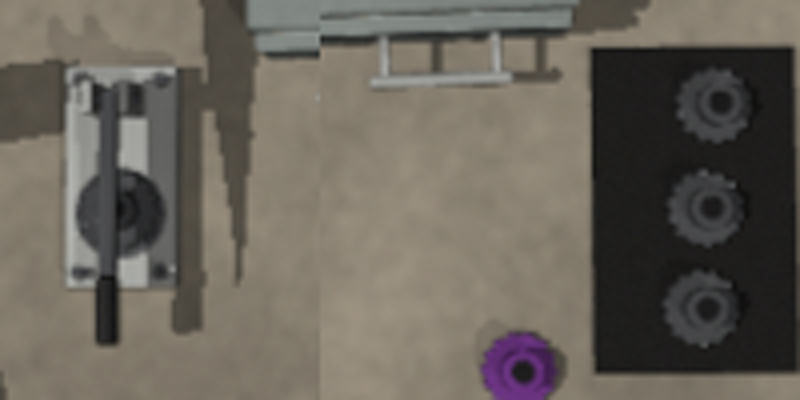

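Crop shows the grip at about (107,310), straight along the jig's axis, with bosses clean on the mat. I'm starting with the lever.

Call:
{"method": "send_rows", "body": {"moves": [[-0.668,-0.352,0,0,0,-0.157],[-0.668,-0.352,0,0,0,-0.157],[-0.668,-0.352,0,0,0,-0.157],[-0.668,-0.352,0,0,0,-0.157],[-0.668,-0.352,0,0,0,-0.157],[-0.668,-0.352,0,0,0,-0.157]], "grip": 0.5}}

```text
time_s: 0.7
position: [0.2935, 0.4793, 0.2011]
tcp_rot: [[-1.0, 0.003, -0.001], [0.003, 1.0, -0.0], [0.001, -0.0, -1.0]]
force: [0.2, -0.2, 0.5]
opening: 0.553
grasp_force: 0.0
```

Call:
{"method": "send_rows", "body": {"moves": [[-0.564,-0.504,0.2,0,0,0],[-0.564,-0.504,0.2,0,0,0],[-0.564,-0.504,0.2,0,0,0],[-0.564,-0.504,0.2,0,0,0],[-0.564,-0.504,0.2,0,0,0],[-0.564,-0.504,0.4,0,0,0],[-0.564,-0.504,0.52,0,0,0],[-0.564,-0.504,0.624,0,0,0],[-0.564,-0.504,0.624,0,0,0],[-0.564,-0.504,0.624,0,0,0]], "grip": 0.5}}

```text
time_s: 1.7
position: [0.4331, 0.3552, 0.0454]
tcp_rot: [[-1.0, -0.002, -0.001], [-0.002, 1.0, -0.0], [0.001, -0.0, -1.0]]
force: [-0.2, -0.5, 1.0]
opening: 0.501
grasp_force: 0.0
```

Call:
{"method": "send_rows", "body": {"moves": [[0,0,0,0,0,0],[0,0,0,0,0,0],[0,0,0,0,0,0],[0,0,0,0,0,0],[0,0,0,0,0,0]], "grip": 0}}

```text
time_s: 2.2
position: [0.4343, 0.3539, 0.0458]
tcp_rot: [[-1.0, 0.0, 0.001], [0.0, 1.0, 0.0], [-0.001, 0.0, -1.0]]
force: [0.1, 0.2, -0.4]
opening: 0.132
grasp_force: 0.0
```

Call:
{"method": "send_rows", "body": {"moves": [[0,0,0,0,0,0],[0,0,0,0,0,0],[0,0,0,0,0,0],[0,0,0,0,0,0]], "grip": 0}}

```text
time_s: 2.6
position: [0.4341, 0.3538, 0.0453]
tcp_rot: [[-1.0, 0.0, -0.0], [0.0, 1.0, -0.0], [0.0, -0.0, -1.0]]
force: [-0.3, -0.4, -0.9]
opening: 0.001
grasp_force: 0.0
```

```bash
python3 - <<'E'
from h import *
p,W=cloud("scene"); cv2.imwrite("pics/s1.png",cv2.resize(p[90:220,330:490,::-1],None,fx=4,fy=4))
E
```

```text
(no output)
```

View pics/s1.png

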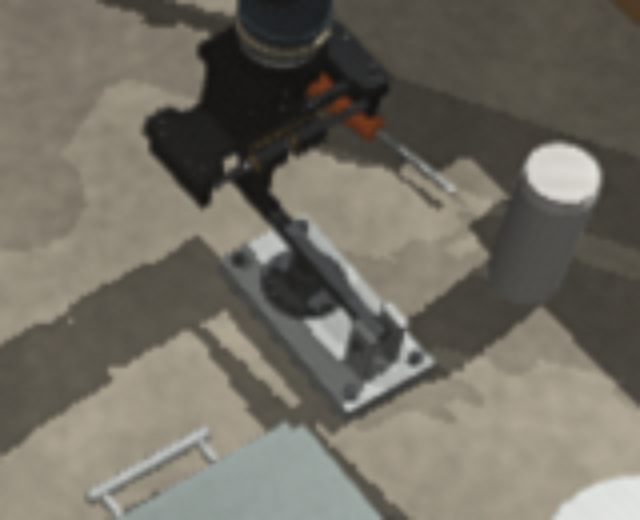

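Lever still in the jig, running up left into the gripper at about (240,175). The gripper reads fully shut, so I'm checking where the fingers really are.

```bash
python3 - <<'E'
from h import *
s=readout.read_state(); print(s["position"],s["opening"],s["grasp_force"])
c=viewer.camera_info("scene")
def pr(X):
    q=c["R"]@np.array(X)+c["t"]; return np.array([q[0]/q[2]*c["fx"]+c["cx"],q[1]/q[2]*c["fy"]+c["cy"]])
for X in [(.434,.354,.045),(.434,.354,.115),(.409,.354,.059),(.604,.354,.059),(.459,.354,.059),(.434,.354,.059)]:
    print(X,pr(X).round(1),((pr(X)-[330,90])*4).round())
p,W=cloud("scene")
for u,v in [(388,130),(390,134),(394,138),(398,142),(402,146),(406,150),(412,156)]: print(u,v,W[v,u].round(3))
cv2.imwrite("pics/s2.png",cv2.resize(p[100:160,360:440,::-1],None,fx=8,fy=8,interpolation=2))
E
```

```text
[0.43402505 0.35384508 0.04525997] 0.005884615696878983 0.0
(0.434, 0.354, 0.045) [391.7 140. ] [247. 200.]
(0.434, 0.354, 0.115) [394.1 126.8] [256. 147.]
(0.409, 0.354, 0.059) [387.7 132.5] [231. 170.]
(0.604, 0.354, 0.059) [424.2 173. ] [377. 332.]
(0.459, 0.354, 0.059) [396.7 142.5] [267. 210.]
(0.434, 0.354, 0.059) [392.2 137.5] [249. 190.]
388 130 [ 0.366  0.395 -0.001]
390 134 [0.432 0.344 0.082]
394 138 [0.444 0.353 0.067]
398 142 [0.465 0.353 0.069]
402 146 [0.484 0.355 0.067]
406 150 [0.506 0.355 0.07 ]
412 156 [0.531 0.361 0.061]
```

View pics/s2.png

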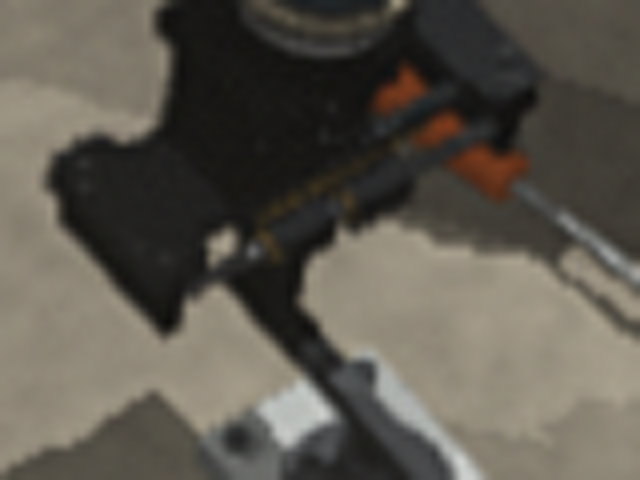

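Call:
{"method": "send_rows", "body": {"moves": [[0,0,-0.06,0,0,0],[-0.01,0,-0.12,0,0,0],[-0.01,0,-0.12,0,0,0],[-0.01,0,-0.12,0,0,0]], "grip": 0}}

```text
time_s: 3.1
position: [0.4366, 0.3539, 0.0754]
tcp_rot: [[-1.0, 0.0, 0.0], [0.0, 1.0, 0.0], [-0.0, 0.0, -1.0]]
force: [-1.0, 0.2, -0.1]
opening: 0.006
grasp_force: 0.0
```

```bash
python3 - <<'E'
from h import *
s=readout.read_state(); print(s["position"],s["opening"],s["grasp_force"],s["force"])
p,W=cloud("scene")
for u,v in [(394,138),(398,142),(402,146),(406,150),(409,153),(412,156)]: print(u,v,W[v,u].round(3))
cv2.imwrite("pics/s3.png",cv2.resize(p[90:165,350:440,::-1],None,fx=7,fy=7,interpolation=2))
E
```

```text
[0.43659591 0.35390178 0.07535514] 0.006268843992580787 0.0 [-1.04173979  0.22572477 -0.07091094]
394 138 [0.443 0.354 0.065]
398 142 [0.465 0.354 0.068]
402 146 [0.483 0.357 0.064]
406 150 [0.503 0.358 0.064]
409 153 [0.518 0.359 0.064]
412 156 [0.532 0.361 0.062]
```

View pics/s3.png

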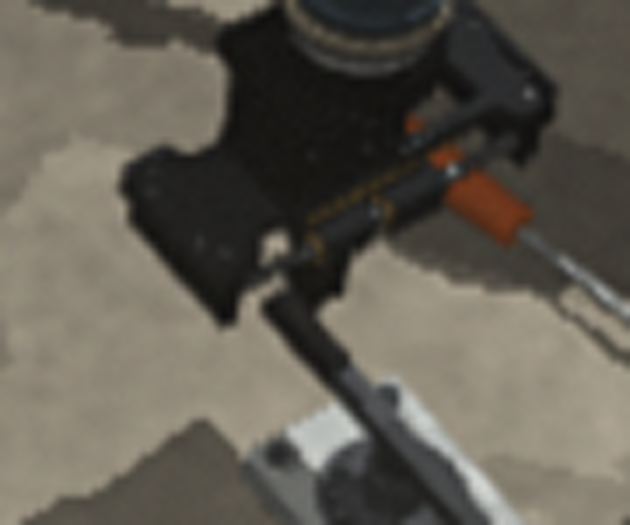

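The lever didn't move; the finger tips show at about (325,295), just right of the grip tip (270,310). Checking the fingers' 3D position in the depth.

```bash
python3 - <<'E'
from h import *
p,W=cloud("scene")
for v in range(124,139):
    print(v,[tuple((W[v,u]*1000).astype(int)) for u in range(390,404,2)])
E
```

```text
124 [(np.int64(347), np.int64(417), np.int64(-2)), (np.int64(455), np.int64(321), np.int64(173)), (np.int64(468), np.int64(317), np.int64(187)), (np.int64(473), np.int64(321), np.int64(190)), (np.int64(473), np.int64(329), np.int64(185)), (np.int64(474), np.int64(336), np.int64(182)), (np.int64(475), np.int64(344), np.int64(178))]
125 [(np.int64(349), np.int64(416), np.int64(-4)), (np.int64(464), np.int64(313), np.int64(182)), (np.int64(468), np.int64(318), np.int64(183)), (np.int64(472), np.int64(323), np.int64(183)), (np.int64(471), np.int64(332), np.int64(177)), (np.int64(474), np.int64(337), np.int64(176)), (np.int64(477), np.int64(343), np.int64(176))]
126 [(np.int64(465), np.int64(304), np.int64(184)), (np.int64(467), np.int64(311), np.int64(182)), (np.int64(470), np.int64(317), np.int64(181)), (np.int64(476), np.int64(319), np.int64(186)), (np.int64(474), np.int64(329), np.int64(177)), (np.int64(479), np.int64(333), np.int64(179)), (np.int64(377), np.int64(448), np.int64(-3))]
127 [(np.int64(470), np.int64(301), np.int64(186)), (np.int64(470), np.int64(308), np.int64(182)), (n
[... 3132 characters left out ...]
-5)), (np.int64(414), np.int64(419), np.int64(0))]
137 [(np.int64(431), np.int64(345), np.int64(64)), (np.int64(437), np.int64(349), np.int64(67)), (np.int64(441), np.int64(354), np.int64(69)), (np.int64(441), np.int64(364), np.int64(62)), (np.int64(411), np.int64(403), np.int64(2)), (np.int64(415), np.int64(409), np.int64(2)), (np.int64(421), np.int64(412), np.int64(6))]
138 [(np.int64(433), np.int64(345), np.int64(61)), (np.int64(436), np.int64(351), np.int64(60)), (np.int64(442), np.int64(353), np.int64(65)), (np.int64(448), np.int64(357), np.int64(68)), (np.int64(412), np.int64(403), np.int64(-2)), (np.int64(414), np.int64(411), np.int64(-5)), (np.int64(420), np.int64(414), np.int64(0))]
```

Finger ends read about 15 mm above the reported TCP when shut, so the pads only passed over the grip. I'll open and go 15 mm lower.

Call:
{"method": "send_rows", "body": {"moves": [[0.01,0,0,0,0,0],[0.01,0,0,0,0,0],[0.01,0,0,0,0,0],[0.01,0,0,0,0,0],[0.01,0,0,0,0,0],[0.01,0,0.1,0,0,0],[0.01,0,0.19,0,0,0],[0.01,0,0.19,0,0,0]], "grip": 0.5}}

```text
time_s: 4.0
position: [0.4321, 0.3527, 0.0256]
tcp_rot: [[-1.0, 0.0, -0.005], [0.0, 1.0, -0.003], [0.005, -0.003, -1.0]]
force: [-1.0, 0.2, -0.2]
opening: 0.492
grasp_force: 0.0
```

Call:
{"method": "send_rows", "body": {"moves": [[0,0,0,0,0,0],[0,0,0,0,0,0],[0,0,0,0,0,0],[0,0,0,0,0,0],[0,0,0,0,0,0],[0,0,0,0,0,0],[0,0,0,0,0,0]], "grip": 0}}

```text
time_s: 4.7
position: [0.4348, 0.3561, 0.0289]
tcp_rot: [[-1.0, 0.003, 0.002], [0.003, 1.0, 0.004], [-0.002, 0.004, -1.0]]
force: [-1.7, 5.0, 1.1]
opening: 0.21
grasp_force: 30.0
```

Held: opening 0.21 = 18 mm, 30 N. Now swinging the lever along its 170 mm arc.

Call:
{"method": "send_rows", "body": {"moves": [[-0.006,0,-0.089,0,0,0],[-0.023,0,-0.176,0,0,0],[-0.052,0,-0.26,0,0,0],[-0.091,-0.002,-0.34,0,0,0],[-0.14,-0.002,-0.414,0,0,0],[-0.199,-0.003,-0.481,0,0,0],[-0.266,-0.004,-0.54,0,0,0],[-0.34,-0.005,-0.589,0,0,0],[-0.42,-0.006,-0.628,0,0,0],[-0.504,-0.007,-0.657,0,0,0],[-0.591,-0.008,-0.674,0,0,0],[-0.68,-0.009,-0.68,0,0,0]], "grip": 0}}

```text
time_s: 5.9
position: [0.6022, 0.3525, 0.1988]
tcp_rot: [[-1.0, 0.0, -0.004], [0.0, 1.0, 0.001], [0.004, 0.001, -1.0]]
force: [-3.6, 0.8, -0.2]
opening: 0.203
grasp_force: 30.0
```

Call:
{"method": "send_rows", "body": {"moves": [[-0.083,0,0.005,0,0,0],[-0.153,0,0.018,0,0,0],[-0.199,0,0.03,0,0,0],[-0.212,0,0.034,0,0,0],[-0.22,0,0.037,0,0,0],[-0.22,0,0.037,0,0,0]], "grip": 0}}

```text
time_s: 6.5
position: [0.6581, 0.3514, 0.1909]
tcp_rot: [[-1.0, 0.001, -0.002], [0.001, 1.0, -0.0], [0.002, -0.0, -1.0]]
force: [-3.2, -0.4, 6.5]
opening: 0.202
grasp_force: 30.0
```

Call:
{"method": "send_rows", "body": {"moves": [[0,0,0,0,0,0],[0,0,0,0,0,0],[0,0,0,0,0,0],[0,0,-0.15,0,0,0],[0,0,-0.3,0,0,0],[0,0,-0.4,0,0,0],[0,0,-0.4,0,0,0]], "grip": 0.4}}

```text
time_s: 7.2
position: [0.6616, 0.3526, 0.2941]
tcp_rot: [[-1.0, 0.0, 0.01], [0.0, 1.0, 0.003], [-0.01, 0.003, -1.0]]
force: [0.6, 0.2, -0.0]
opening: 0.398
grasp_force: 0.0
```

Call:
{"method": "send_rows", "body": {"moves": [[0.2,-0.3,0,0,0,0.1],[0.2,-0.6,0,0,0,0.2],[0.2,-0.8,0,0,0,0.3],[0.2,-1,0,0,0,0.4],[0.2,-1,0,0,0,0.5],[0.2,-1,0,0,0,0.6],[0.2,-1,0,0,0,0.7],[0.2,-1,0,0,0,0.8],[0.2,-1,0,0,0,0.9],[0.2,-1,0,0,0,1],[0.2,-1,0,0,0,1],[0.2,-1,0,0,0,1]]}}

```text
time_s: 8.4
position: [0.6082, 0.1016, 0.2869]
tcp_rot: [[0.0, 1.0, -0.003], [1.0, -0.0, -0.0], [-0.0, -0.003, -1.0]]
force: [0.0, -0.4, -0.2]
opening: 0.395
grasp_force: 0.0
```

```bash
python3 - <<'E'
from h import *
s=readout.read_state(); print(s["position"],s["tcp_rot"].round(3),s["joint_positions"].round(1))
p,W=cloud("top"); cv2.imwrite("pics/t2.png",p[:,:,::-1])
w=sel(W,150,240,120,240,.1,.3); w=w[w[:,1]>.3];print("lever",len(w),w[:,:].min(0),w.max(0),w[w[:,2].argmax()])
E
```

```text
[0.60817044 0.1015698  0.28687513] [[ 0.     1.    -0.003]
 [ 1.    -0.    -0.   ]
 [-0.    -0.003 -1.   ]] [-0.9 25.  77.1 -0.  78.1 -0.9]
lever 310 [0.56956694 0.34120553 0.10039796] [0.66126035 0.51067355 0.25103677] [0.65134027 0.34598993 0.25103677]
```

Call:
{"method": "send_rows", "body": {"moves": [[-0.2,0,0,0,0,0],[-0.4,0,0,0,0,0],[-0.6,0,0,0,0,0],[-0.8,-0.004,0,0,0,0],[-0.946,-0.008,0.1,0,0,0],[-0.946,-0.008,0.3,0,0,0],[-0.946,-0.008,0.5,0,0,0],[-0.946,-0.008,0.7,0,0,0],[-0.946,-0.008,0.75,0,0,0],[-0.946,-0.008,0.75,0,0,0]], "grip": 0.32}}

```text
time_s: 9.45
position: [0.6053, -0.1342, 0.0988]
tcp_rot: [[-0.001, 1.0, -0.005], [1.0, 0.001, 0.002], [0.002, -0.005, -1.0]]
force: [-0.2, 0.3, 0.8]
opening: 0.32
grasp_force: 0.0
```

```bash
python3 - <<'E'
from h import *
p,W=cloud("scene"); cv2.imwrite("pics/s4.png",cv2.resize(p[190:300,240:380,::-1],None,fx=5,fy=5,interpolation=2))
E
```

```text
(no output)
```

View pics/s4.png

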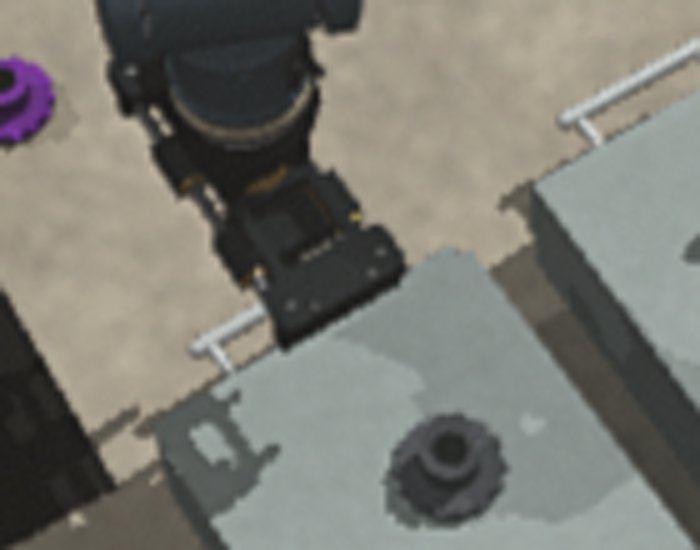

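The gripper stands above the right handle (bar visible from (200,345) to (265,310)) with its body clear of the sign (450,460). Lowering.

Call:
{"method": "send_rows", "body": {"moves": [[0,0.004,0.1,0,0,0],[0,0.004,0.2,0,0,0],[0,0.004,0.25,0,0,0],[0,0.004,0.29,0,0,0],[0,0.004,0.29,0,0,0]]}}

```text
time_s: 10.0
position: [0.6084, -0.135, 0.029]
tcp_rot: [[-0.0, 1.0, 0.001], [1.0, 0.0, -0.0], [-0.0, 0.001, -1.0]]
force: [0.5, -0.0, 0.1]
opening: 0.321
grasp_force: 0.0
```

Call:
{"method": "send_rows", "body": {"moves": [[0,0,0,0,0,0],[0,0,0,0,0,0],[0,0,0,0,0,0],[0,0,0,0,0,0],[0,0,0,0,0,0]], "grip": 0}}

```text
time_s: 10.5
position: [0.6057, -0.135, 0.0294]
tcp_rot: [[-0.001, 1.0, -0.004], [1.0, 0.001, 0.0], [0.0, -0.004, -1.0]]
force: [-5.4, -0.9, 5.2]
opening: 0.109
grasp_force: 30.0
```

Call:
{"method": "send_rows", "body": {"moves": [[0,-0.06,0,0,0,0],[-0.001,-0.14,0,0,0,0],[-0.002,-0.22,0,0,0,0],[-0.003,-0.3,0,0,0,0],[-0.004,-0.38,0,0,0,0],[-0.006,-0.46,0,0,0,0],[-0.008,-0.54,0,0,0,0],[-0.009,-0.6,0,0,0,0],[-0.009,-0.65,0,0,0,0],[-0.009,-0.68,0,0,0,0],[-0.009,-0.69,0,0,0,0],[-0.009,-0.69,0,0,0,0]], "grip": 0}}

```text
time_s: 11.7
position: [0.4402, -0.138, 0.0293]
tcp_rot: [[0.003, 1.0, 0.01], [1.0, -0.003, -0.003], [-0.003, 0.01, -1.0]]
force: [10.8, 8.0, 0.7]
opening: 0.111
grasp_force: 30.1
```

Call:
{"method": "send_rows", "body": {"moves": [[0,0.012,0,0,0,0],[0,0.012,0,0,0,0],[0,0.012,0,0,0,0],[0,0.012,-0.1,0,0,0],[0,0.012,-0.3,0,0,0],[0,0.012,-0.5,0,0,0],[0,0.012,-0.7,0,0,0],[0,0.012,-0.8,0,0,0],[0,0.012,-0.8,0,0,0]], "grip": 0.32}}

```text
time_s: 12.6
position: [0.4402, -0.1385, 0.2323]
tcp_rot: [[0.0, 1.0, 0.007], [1.0, -0.0, -0.005], [-0.005, 0.007, -1.0]]
force: [0.3, 0.1, 0.1]
opening: 0.316
grasp_force: 0.0
```

Call:
{"method": "send_rows", "body": {"moves": [[0.2,0,0,0,0,-0.09],[0.4,0,0,0,0,-0.18],[0.6,0,0,0,0,-0.27],[0.8,0,0,0,0,-0.36],[1,0,0,0,0,-0.45],[1,0,0,0,0,-0.54],[1,0,0,0,0,-0.63],[1,0,0,0,0,-0.72],[1,0,0,0,0,-0.81],[1,0,0,0,0,-0.9],[1,0,0,0,0,-1],[1,0,0,0,0,-1]], "grip": 0.7}}

```text
time_s: 13.8
position: [0.437, 0.1126, 0.227]
tcp_rot: [[-1.0, 0.0, -0.004], [0.0, 1.0, -0.0], [0.004, -0.0, -1.0]]
force: [-0.4, -0.3, -0.1]
opening: 0.699
grasp_force: 0.0
```

```bash
python3 - <<'E'
from h import *
s=readout.read_state(); print(s["position"],s["tcp_rot"].round(3))
p,W=cloud("top"); cv2.imwrite("pics/t3.png",p[:,:,::-1]); np.savez("pics/t3.npz",p=p,W=W)
w=sel(W,190,230,160,240,.042,.056);w=w[w[:,0]<.56];print("s0",len(w),w.mean(0).round(4),circ(w))
for n,(u,v) in dict(s1=(428,176),s2=(427,201),s3=(426,227)).items():
    w=sel(W,u-14,u+14,v-12,v+12,.022,.05); print(n,len(w),w.mean(0).round(4),circ(w))
E
```

```text
[0.43698071 0.11256289 0.22696863] [[-1.     0.    -0.004]
 [ 0.     1.    -0.   ]
 [ 0.004 -0.    -1.   ]]
s0 93 [0.5154 0.3516 0.0497] ((515.5147705078125, 351.3495788574219), 16.87060546875)
s1 86 [ 0.5838 -0.3604  0.0307] ((584.0942993164062, -361.6185607910156), 17.26542854309082)
s2 88 [ 0.4994 -0.3504  0.0302] ((499.2396545410156, -350.844970703125), 16.73993492126465)
s3 88 [ 0.4175 -0.3436  0.0297] ((417.59881591796875, -344.72344970703125), 17.033315658569336)
```

View pics/t3.png

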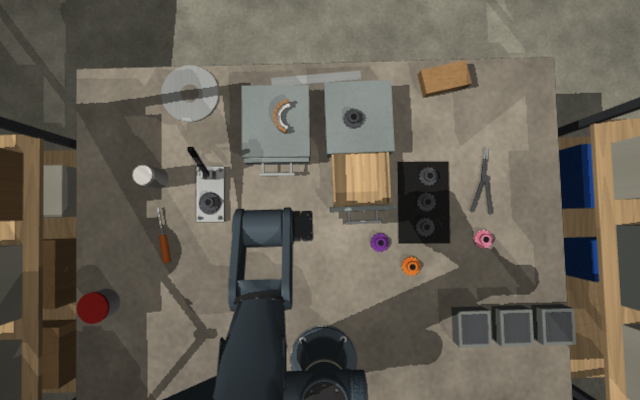

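Lever stands open (195,160), the right drawer is out (360,180) and the shoe drawer is shut. Now sprocket0, at (0.515, 0.3515).

Call:
{"method": "send_rows", "body": {"moves": [[-0.1,0.2,0,0,0,0],[-0.2,0.4,0,0,0,0],[-0.3,0.6,0,0,0,0],[-0.308,0.8,0,0,0,0],[-0.308,0.956,0.05,0,0,0],[-0.308,0.956,0.2,0,0,0],[-0.308,0.956,0.4,0,0,0],[-0.308,0.956,0.58,0,0,0],[-0.308,0.956,0.68,0,0,0],[-0.308,0.956,0.74,0,0,0],[-0.308,0.956,0.74,0,0,0],[-0.308,0.956,0.74,0,0,0]], "grip": 0.55}}

```text
time_s: 15.05
position: [0.5163, 0.352, 0.0442]
tcp_rot: [[-1.0, 0.001, 0.001], [0.001, 1.0, 0.0], [-0.001, 0.0, -1.0]]
force: [-0.5, 0.7, 0.6]
opening: 0.548
grasp_force: 0.0
```

```bash
python3 - <<'E'
from h import *
s=readout.read_state(); print(s["position"],s["force"])
W=np.load("pics/t3.npz")["W"]
w=sel(W,328,396,148,215,.012,.032); print("floor",len(w),rect(w),np.median(w[:,2]))
w=sel(W,328,396,148,215,.06,.085);w=w[w[:,0]<.64]; print("rim",rect(w),w.min(0),w.max(0))
p,S=cloud("scene")
w=S[60:250,330:490].reshape(-1,3); w=w[(abs(w[:,0]-.527)<.008)&(abs(w[:,1]-.3515)<.055)&(w[:,2]>.03)&(w[:,2]<.12)]
for y in np.arange(.30,.41,.01):
    k=w[abs(w[:,1]-y)<.005]; print(round(y,2),len(k),k[:,2].min().round(3) if len(k) else None)
E
```

```text
[0.51631183 0.35202735 0.04419135] [-0.53612375  0.69774954  0.59291307]
floor 2636 ((570.470703125, -136.09616088867188), (188.64691162109375, 202.76319885253906), 0.8894844055175781) 0.02205069006561517
rim ((557.1873168945312, -135.19740295410156), (162.53939819335938, 203.25267028808594), 0.3718357980251312) [ 0.47564166 -0.23729801  0.06012803] [ 0.63899233 -0.03405263  0.08433802]
0.3 0 None
0.31 0 None
0.32 17 0.034
0.33 2 0.03
0.34 20 0.031
0.35 16 0.031
0.36 13 0.038
0.37 15 0.032
0.38 19 0.061
0.39 5 0.077
0.4 0 None
```

Call:
{"method": "send_rows", "body": {"moves": [[0,0,0.02,0,0,0],[0,0,0.04,0,0,0],[0,0,0.05,0,0,0],[0,0,0.06,0,0,0],[0,0,0.06,0,0,0]]}}

```text
time_s: 15.6
position: [0.5153, 0.3517, 0.0283]
tcp_rot: [[-1.0, 0.0, -0.001], [0.0, 1.0, -0.0], [0.001, -0.0, -1.0]]
force: [0.1, -0.6, 0.4]
opening: 0.548
grasp_force: 0.0
```

Call:
{"method": "send_rows", "body": {"moves": [[0,0,0.008,0,0,0],[0,0,0.016,0,0,0],[0,0,0.024,0,0,0],[0,0,0.024,0,0,0]]}}

```text
time_s: 16.0
position: [0.5153, 0.3518, 0.0222]
tcp_rot: [[-1.0, 0.0, -0.001], [0.0, 1.0, -0.0], [0.001, -0.0, -1.0]]
force: [-0.3, 0.3, 0.1]
opening: 0.554
grasp_force: 0.0
```

Call:
{"method": "send_rows", "body": {"moves": [[0,0,0,0,0,0],[0,0,0,0,0,0],[0,0,0,0,0,0],[0,0,0,0,0,0],[0,0,0,0,0,0]], "grip": 0}}

```text
time_s: 16.5
position: [0.5157, 0.3522, 0.0227]
tcp_rot: [[-1.0, 0.0, 0.0], [0.0, 1.0, 0.001], [-0.0, 0.001, -1.0]]
force: [0.9, 0.9, -0.4]
opening: 0.373
grasp_force: 30.0
```

Call:
{"method": "send_rows", "body": {"moves": [[0,0,-0.1,0,0,0],[0,0,-0.25,0,0,0],[0,0,-0.4,0,0,0],[0,0,-0.55,0,0,0],[0,0,-0.6,0,0,0],[0,0,-0.6,0,0,0]], "grip": 0}}

```text
time_s: 17.1
position: [0.5164, 0.3522, 0.1741]
tcp_rot: [[-1.0, 0.0, 0.003], [0.0, 1.0, 0.001], [-0.003, 0.001, -1.0]]
force: [-0.0, 1.2, -3.6]
opening: 0.375
grasp_force: 30.0
```

Call:
{"method": "send_rows", "body": {"moves": [[-0.08,-0.2,0,0,0,0],[-0.16,-0.4,0,0,0,0],[-0.24,-0.6,0,0,0,0],[-0.32,-0.8,0,0,0,0],[-0.32,-1,0,0,0,0],[-0.32,-1,0,0,0,0],[-0.32,-1,0,0,0,0]], "grip": 0}}

```text
time_s: 17.8
position: [0.594, 0.0991, 0.1697]
tcp_rot: [[-1.0, 0.005, -0.006], [0.005, 1.0, -0.0], [0.006, -0.0, -1.0]]
force: [-0.3, 0.8, -3.4]
opening: 0.374
grasp_force: 30.0
```

Call:
{"method": "send_rows", "body": {"moves": [[0,-0.2,0,0,0,0],[0,-0.4,0,0,0,0],[0,-0.6,0,0,0,0],[0,-0.79,0,0,0,0],[0,-0.79,0.15,0,0,0],[0,-0.79,0.3,0,0,0],[0,-0.79,0.42,0,0,0],[0,-0.79,0.5,0,0,0],[0,-0.79,0.54,0,0,0],[0,-0.79,0.56,0,0,0],[0,-0.79,0.56,0,0,0]], "grip": 0}}

```text
time_s: 18.9
position: [0.5954, -0.0947, 0.0321]
tcp_rot: [[-1.0, -0.001, -0.001], [-0.001, 1.0, 0.001], [0.001, 0.001, -1.0]]
force: [0.2, 0.3, -2.8]
opening: 0.374
grasp_force: 30.0
```

Call:
{"method": "send_rows", "body": {"moves": [[0,0,0.012,0,0,0],[0,0,0.024,0,0,0],[0,0,0.028,0,0,0],[0,0,0.028,0,0,0]], "grip": 0}}

```text
time_s: 19.3
position: [0.5956, -0.0957, 0.0259]
tcp_rot: [[-1.0, 0.0, 0.0], [0.0, 1.0, -0.0], [-0.0, -0.0, -1.0]]
force: [0.7, -0.2, -2.9]
opening: 0.375
grasp_force: 30.0
```

Call:
{"method": "send_rows", "body": {"moves": [[0,0,0,0,0,0],[0,0,0,0,0,0],[0,0,0,0,0,0],[0,0,-0.1,0,0,0],[0,0,-0.25,0,0,0],[0,0,-0.4,0,0,0],[0,0,-0.5,0,0,0],[0,0,-0.5,0,0,0]], "grip": 0.5}}

```text
time_s: 20.1
position: [0.5987, -0.0967, 0.1554]
tcp_rot: [[-1.0, 0.0, 0.01], [0.0, 1.0, -0.003], [-0.01, -0.003, -1.0]]
force: [0.0, 0.3, 0.1]
opening: 0.498
grasp_force: 0.0
```

```bash
cat > m.py <<'E'
from h import *
s=readout.read_state(); print("tcp",s["position"].round(4))
p,W=cloud("top"); cv2.imwrite("pics/tm.png",p[:,:,::-1])
# dark neutral blobs on the mat/drawer, boss tops
def boss(m0):
    n,l,st,c=cv2.connectedComponentsWithStats(m0.astype(np.uint8)); 
    for i in range(1,n):
        if st[i,4]>40:
            w=W[l==i]; print(w.mean(0).round(4),st[i,4],[round(x,1) for x in circ(w)[0]],round(circ(w)[1],1),"rgb",p[l==i].mean(0).astype(int))
R=(W[...,1]<-.22)&(W[...,1]>-.5)&(W[...,0]>.3)&(W[...,0]<.7)
print("loose"); boss(R&(W[...,2]>.022)&(W[...,2]<.045))
D=(W[...,1]<-.055)&(W[...,1]>-.215)&(W[...,0]>.487)&(W[...,0]<.637)
print("drawer boss"); boss(D&(W[...,2]>.044)&(W[...,2]<.06))
E
python3 m.py
```

```text
tcp [ 0.5987 -0.0967  0.1554]
loose
[ 0.584  -0.3603  0.0299] 86 [584.3, -360.6] 16.8 rgb [51 51 53]
[ 0.4994 -0.35    0.0301] 91 [499.6, -350.3] 17.2 rgb [61 62 63]
[ 0.4179 -0.3432  0.0299] 91 [418.1, -343.6] 16.7 rgb [61 62 63]
drawer boss
```

Call:
{"method": "send_rows", "body": {"moves": [[0.01,-0.2,0,0,0,0],[0.02,-0.4,0,0,0,0],[0.03,-0.6,0,0,0,0],[0.04,-0.8,0,0,0,0],[0.047,-1,0,0,0,0],[0.047,-1,0,0,0,0],[0.047,-1,0,0,0,0]], "grip": 0.55}}

```text
time_s: 20.85
position: [0.5823, -0.3463, 0.1485]
tcp_rot: [[-1.0, 0.003, -0.002], [0.003, 1.0, 0.003], [0.002, 0.003, -1.0]]
force: [-0.1, -0.5, 0.1]
opening: 0.548
grasp_force: 0.0
```

Call:
{"method": "send_rows", "body": {"moves": [[0,-0.059,0.15,0,0,0],[0,-0.059,0.3,0,0,0],[0,-0.059,0.42,0,0,0],[0,-0.059,0.5,0,0,0],[0,-0.059,0.54,0,0,0],[0,-0.059,0.56,0,0,0],[0,-0.059,0.58,0,0,0],[0,-0.059,0.58,0,0,0]], "grip": 0.55}}

```text
time_s: 21.65
position: [0.5841, -0.3601, 0.006]
tcp_rot: [[-1.0, -0.0, 0.0], [-0.0, 1.0, -0.0], [-0.0, -0.0, -1.0]]
force: [0.5, -0.2, 0.2]
opening: 0.548
grasp_force: 0.0
```

Call:
{"method": "send_rows", "body": {"moves": [[0,0,0,0,0,0],[0,0,0,0,0,0],[0,0,0,0,0,0],[0,0,0,0,0,0],[0,0,0,0,0,0]], "grip": 0}}

```text
time_s: 22.15
position: [0.5841, -0.3607, 0.0065]
tcp_rot: [[-1.0, 0.0, 0.001], [0.0, 1.0, -0.001], [-0.001, -0.001, -1.0]]
force: [-0.8, 1.3, 4.3]
opening: 0.364
grasp_force: 30.0
```

Call:
{"method": "send_rows", "body": {"moves": [[0,0,-0.1,0,0,0],[0,0,-0.25,0,0,0],[0,0,-0.45,0,0,0],[0,0,-0.62,0,0,0],[-0.02,0.15,-0.62,0,0,0],[-0.03,0.35,-0.62,0,0,0],[-0.048,0.55,-0.62,0,0,0],[-0.048,0.738,-0.62,0,0,0],[-0.048,0.738,-0.62,0,0,0],[-0.048,0.738,-0.62,0,0,0]], "grip": 0}}

```text
time_s: 23.15
position: [0.5951, -0.1743, 0.1599]
tcp_rot: [[-1.0, -0.003, -0.002], [-0.003, 1.0, 0.0], [0.002, 0.0, -1.0]]
force: [-0.3, -1.1, -1.6]
opening: 0.359
grasp_force: 30.0
```

Call:
{"method": "send_rows", "body": {"moves": [[0,0,0.15,0,0,0],[0,0,0.3,0,0,0],[0,0,0.4,0,0,0],[0,0,0.47,0,0,0],[0,0,0.5,0,0,0],[0,0,0.52,0,0,0],[0,0,0.53,0,0,0],[0,0,0.53,0,0,0]], "grip": 0}}

```text
time_s: 23.95
position: [0.5964, -0.1767, 0.0289]
tcp_rot: [[-1.0, 0.001, 0.002], [0.001, 1.0, -0.001], [-0.002, -0.001, -1.0]]
force: [0.9, 0.1, -3.2]
opening: 0.361
grasp_force: 30.0
```

Call:
{"method": "send_rows", "body": {"moves": [[0,0,0,0,0,0],[0,0,0,0,0,0],[0,0,0,0,0,0],[0,0,-0.1,0,0,0],[0,0,-0.25,0,0,0],[0,0,-0.4,0,0,0],[0,0,-0.5,0,0,0],[0,0,-0.5,0,0,0]], "grip": 0.5}}

```text
time_s: 24.75
position: [0.599, -0.1772, 0.1583]
tcp_rot: [[-1.0, -0.0, 0.01], [-0.0, 1.0, -0.005], [-0.01, -0.005, -1.0]]
force: [-0.1, 1.0, -0.4]
opening: 0.498
grasp_force: 0.0
```

```bash
python3 m.py
```

```text
tcp [ 0.599  -0.1772  0.1583]
loose
[ 0.4994 -0.3504  0.0303] 88 [499.3, -351.6] 17.3 rgb [61 61 62]
[ 0.4176 -0.3437  0.0299] 87 [417.6, -343.9] 16.9 rgb [62 62 63]
drawer boss
[ 0.595  -0.0914  0.0516] 55 [595.3, -96.4] 16.4 rgb [60 60 61]
```

Call:
{"method": "send_rows", "body": {"moves": [[0.08,-0.17,0,0,0,0],[0.16,-0.34,0,0,0,0],[0.25,-0.5,0,0,0,0],[0.33,-0.62,0,0,0,0],[0.386,-0.696,0,0,0,0],[0.386,-0.696,0.15,0,0,0],[0.386,-0.696,0.3,0,0,0],[0.386,-0.696,0.42,0,0,0],[0.386,-0.696,0.52,0,0,0],[0.386,-0.696,0.57,0,0,0],[0.386,-0.696,0.592,0,0,0],[0.386,-0.696,0.592,0,0,0]], "grip": 0.55}}

```text
time_s: 26.0
position: [0.4989, -0.3495, 0.0044]
tcp_rot: [[-1.0, 0.0, -0.001], [0.0, 1.0, 0.001], [0.001, 0.001, -1.0]]
force: [-0.2, -0.6, 0.2]
opening: 0.55
grasp_force: 0.0
```

Call:
{"method": "send_rows", "body": {"moves": [[0,0,0,0,0,0],[0,0,0,0,0,0],[0,0,0,0,0,0],[0,0,0,0,0,0],[0,0,0,0,0,0]], "grip": 0}}

```text
time_s: 26.5
position: [0.4999, -0.3504, 0.0063]
tcp_rot: [[-1.0, 0.0, 0.002], [0.0, 1.0, -0.001], [-0.002, -0.001, -1.0]]
force: [0.3, -0.3, 5.6]
opening: 0.358
grasp_force: 30.0
```

Call:
{"method": "send_rows", "body": {"moves": [[0,0,-0.1,0,0,0],[0,0,-0.25,0,0,0],[0,0,-0.45,0,0,0],[0,0,-0.62,0,0,0],[-0.03,0.15,-0.62,0,0,0],[-0.06,0.35,-0.62,0,0,0],[-0.086,0.55,-0.62,0,0,0],[-0.086,0.698,-0.62,0,0,0],[-0.086,0.698,-0.62,0,0,0],[-0.086,0.698,-0.62,0,0,0]], "grip": 0}}

```text
time_s: 27.5
position: [0.5203, -0.1743, 0.1597]
tcp_rot: [[-1.0, -0.002, -0.001], [-0.002, 1.0, -0.0], [0.001, -0.0, -1.0]]
force: [0.6, -0.2, -2.5]
opening: 0.363
grasp_force: 30.0
```

Call:
{"method": "send_rows", "body": {"moves": [[0,0,0.15,0,0,0],[0,0,0.3,0,0,0],[0,0,0.4,0,0,0],[0,0,0.47,0,0,0],[0,0,0.5,0,0,0],[0,0,0.52,0,0,0],[0,0,0.53,0,0,0],[0,0,0.53,0,0,0]], "grip": 0}}

```text
time_s: 28.3
position: [0.5314, -0.1803, 0.0346]
tcp_rot: [[-1.0, 0.005, 0.023], [0.005, 1.0, -0.008], [-0.023, -0.008, -1.0]]
force: [6.9, 7.5, 33.5]
opening: 0.368
grasp_force: 36.3
```

Call:
{"method": "send_rows", "body": {"moves": [[0,0,-0.1,0,0,0],[0,0,-0.3,0,0,0],[0,0,-0.5,0,0,0],[0,0,-0.5,0,0,0]], "grip": 0}}

```text
time_s: 28.7
position: [0.526, -0.1802, 0.1594]
tcp_rot: [[-1.0, 0.002, 0.014], [0.002, 1.0, -0.009], [-0.014, -0.009, -1.0]]
force: [1.2, -0.8, -2.4]
opening: 0.367
grasp_force: 32.2
```

```bash
python3 - <<'E'
from h import *
s=readout.read_state(); print(s["position"],s["force"],s["opening"],s["tcp_rot"].round(3))
a,W=cloud("scene"); cv2.imwrite("pics/s5.png",cv2.resize(a[180:320,200:350,::-1],None,fx=5,fy=4,interpolation=2))
E
python3 m.py
```

```text
[ 0.52598374 -0.18016343  0.15937866] [ 1.2377174  -0.79509166 -2.4346952 ] 0.36745573935175807 [[-1.     0.002  0.014]
 [ 0.002  1.    -0.009]
 [-0.014 -0.009 -1.   ]]
tcp [ 0.5237 -0.1788  0.1562]
loose
[ 0.418  -0.3437  0.0297] 86 [418.1, -344.8] 17.3 rgb [60 60 61]
drawer boss
[ 0.5954 -0.0963  0.0517] 87 [595.6, -96.5] 16.4 rgb [57 58 59]
[ 0.5987 -0.1716  0.0529] 48 [597.8, -174.4] 16.4 rgb [56 56 56]
```

View pics/s5.png

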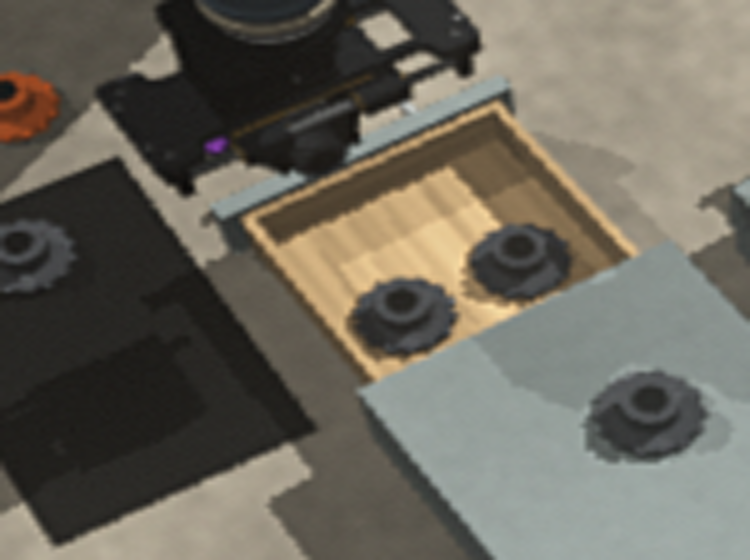

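Two sprockets lie well in the rear of the drawer (400,315) and (520,260), and the third is in the gripper at (320,150). It probably struck the front panel, so I'm measuring the wall profile and the held part.

```bash
python3 - <<'E'
from h import *
W=np.load("pics/t3.npz")["W"]
for u in (350,375):
    print(u,[(int(W[v,u,0]*1000),int(W[v,u,1]*1000),int(W[v,u,2]*1000)) for v in range(196,216)])
p,S=cloud("scene")
w=S.reshape(-1,3); w=w[(w[:,0]>.47)&(w[:,0]<.58)&(w[:,1]>-.24)&(w[:,1]<-.12)&(w[:,2]>.13)&(w[:,2]<.215)]
for z in np.arange(.13,.215,.006):
    k=w[abs(w[:,2]-z)<.003]; print(z.round(3),len(k), k.min(0).round(3) if len(k) else "",k.max(0).round(3) if len(k) else "")
E
```

```text
350 [(524, -101, 22), (521, -101, 17), (518, -100, 24), (515, -100, 20), (511, -100, 21), (508, -100, 23), (505, -100, 26), (502, -100, 20), (499, -100, 16), (494, -96, 70), (491, -96, 68), (487, -96, 81), (484, -95, 80), (481, -96, 78), (478, -95, 81), (475, -96, 65), (473, -101, -4), (469, -101, -1), (466, -101, -4), (463, -100, 2)]
375 [(522, -181, 23), (519, -182, 20), (516, -182, 20), (512, -181, 23), (509, -181, 22), (506, -181, 23), (503, -181, 19), (499, -180, 26), (495, -174, 78), (492, -175, 70), (489, -173, 79), (486, -174, 72), (482, -173, 79), (479, -174, 75), (476, -175, 62), (474, -183, 0), (471, -183, 0), (467, -183, 1), (464, -183, -2), (461, -183, -3)]
0.13 0  
0.136 0  
0.142 0  
0.148 1 [ 0.512 -0.198  0.146] [ 0.512 -0.198  0.146]
0.154 2 [ 0.533 -0.18   0.154] [ 0.533 -0.17   0.155]
0.16 10 [ 0.513 -0.201  0.157] [ 0.536 -0.174  0.162]
0.166 14 [ 0.514 -0.207  0.163] [ 0.536 -0.163  0.168]
0.172 14 [ 0.53  -0.196  0.17 ] [ 0.535 -0.153  0.175]
0.178 33 [ 0.515 -0.202  0.175] [ 0.537 -0.155  0.181]
0.184 42 [ 0.516 -0.202  0.181] [ 0.535 -0.154  0.187]
0.19 28 [ 0.502 -0.203  0.187] [ 0.535 -0.158  0.193]
0.196 23 [ 0.504 -0.2    0.193] [ 0.535 -0.153  0.198]
0.202 13 [ 0.507 -0.181  0.2  ] [ 0.536 -0.151  0.205]
0.208 3 [ 0.53  -0.16   0.205] [ 0.534 -0.155  0.21 ]
0.214 2 [ 0.518 -0.161  0.214] [ 0.535 -0.152  0.214]
```

```bash
python3 - <<'E'
from h import *
a,W=cloud("scene"); i=a[190:235,220:300,::-1]; i=np.clip(i.astype(int)*2+20,0,255).astype(np.uint8)
cv2.imwrite("pics/s6.png",cv2.resize(i,None,fx=10,fy=10,interpolation=2))
E
```

```text
(no output)
```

View pics/s6.png

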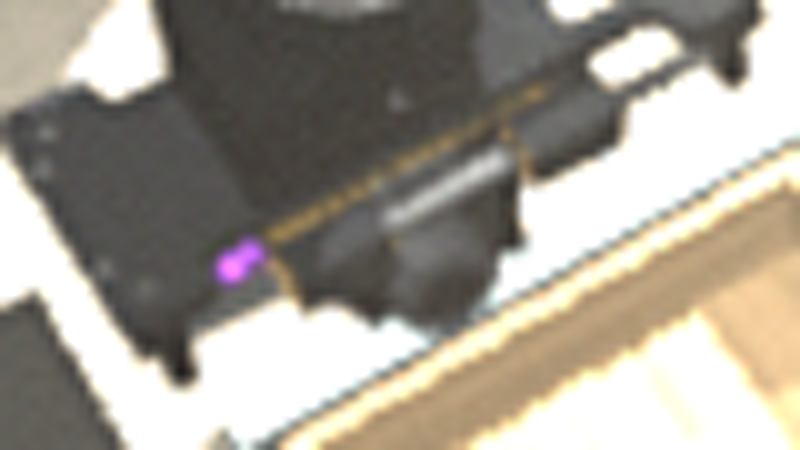

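A round face about 10 px wide faces the camera between the fingers at (440,265), so the sprocket tipped about the pinch axis when it hit the panel. I'll fit its face to get the tilt.

```bash
python3 - <<'E'
from h import *
P=[]
for _ in range(4):
    a,S=cloud("scene"); P.append(S)
S=np.median(P,0)
for v in range(208,225): print(v,[tuple(int(x) for x in S[v,u]*1000) for u in range(256,274,2)])
w=S[212:222,260:268].reshape(-1,3); m=np.median(w,0); w=w[np.linalg.norm(w-m,axis=1)<.025]
c=w.mean(0); n=np.linalg.svd(w-c)[2][2]; n*=np.sign(n[2]); print(len(w),c,n,np.degrees(np.arccos(n[2])))
E
```

```text
208 [(544, -195, 269), (504, -177, 194), (508, -173, 195), (506, -167, 187), (549, -176, 258), (550, -171, 255), (554, -167, 257), (531, -153, 209), (532, -148, 206)]
209 [(544, -196, 264), (506, -179, 193), (508, -174, 191), (549, -182, 258), (551, -177, 256), (554, -173, 256), (529, -158, 207), (532, -154, 206), (476, -127, 99)]
210 [(546, -197, 264), (507, -180, 190), (548, -187, 257), (551, -183, 257), (554, -179, 257), (511, -158, 175), (528, -159, 200), (529, -153, 196), (424, -108, -1)]
211 [(548, -198, 263), (548, -193, 258), (551, -189, 257), (552, -184, 254), (513, -166, 180), (514, -160, 175), (527, -159, 193), (529, -154, 191), (425, -110, -3)]
212 [(551, -200, 264), (554, -196, 263), (553, -190, 257), (516, -173, 184), (518, -168, 183), (518, -162, 177), (524, -158, 183), (530, -155, 188), (480, -131, 91)]
213 [(554, -202, 264), (556, -197, 263), (516, -179, 185), (519, -174, 185), (521, -169, 184), (523, -164, 181), (522, -158, 175), (530, -156, 184), (531, -150, 180)]
214 [(556, -203, 263), (557, -198, 258), (516, -180, 181), (521, -176, 184), (525, -171, 186), (527, -
[... 1092 characters left out ...]
76), (530, -189, 170), (532, -184, 168), (532, -178, 163), (532, -172, 157), (493, -153, 77), (490, -146, 66), (494, -141, 67)]
222 [(464, -181, 53), (531, -195, 172), (532, -190, 169), (531, -184, 162), (534, -179, 161), (491, -159, 74), (491, -153, 67), (493, -147, 64), (497, -143, 66)]
223 [(478, -186, 75), (483, -181, 78), (484, -176, 74), (533, -185, 160), (492, -166, 77), (491, -160, 69), (493, -154, 65), (498, -150, 68), (498, -144, 63)]
224 [(481, -188, 75), (485, -183, 76), (488, -178, 75), (492, -173, 77), (491, -167, 70), (494, -162, 68), (497, -156, 67), (496, -150, 61), (497, -144, 56)]
77 [ 0.52752011 -0.17540372  0.17797111] [0.87624887 0.16933747 0.45112386] 63.18418759529425
```

The boss face is a vertical plane at x≈0.531 (z 0.155–0.185), so the sprocket is tipped 90° in the grip with the boss towards +x. I'll carry it to free bench, tilt the tool 45° forward and let it settle flat, then regrasp it.

Call:
{"method": "send_rows", "body": {"moves": [[0,0.15,0,0,0,0],[0,0.33,0,0,0,0],[0,0.5,0,0,0,0],[0,0.68,0,0,0,0],[0,0.85,0,0,0,0],[0,1,0,0,0,0],[0,1,0,0,0,0],[0,1,0,0,0,0]], "grip": 0}}

```text
time_s: 29.9
position: [0.5203, 0.0755, 0.1518]
tcp_rot: [[-1.0, -0.003, -0.002], [-0.003, 1.0, -0.0], [0.002, -0.0, -1.0]]
force: [-0.1, 0.0, -2.6]
opening: 0.366
grasp_force: 32.1
```

Call:
{"method": "send_rows", "body": {"moves": [[0,0.1,0,0,-0.09,0],[0,0.1,0,0,-0.18,0],[0,0.1,0,0,-0.27,0],[0,0.1,0,0,-0.36,0],[0,0.1,0,0,-0.45,0],[0,0.1,0,0,-0.5,0],[0,0.1,0.1,0,-0.5,0],[0,0.1,0.25,0,-0.5,0],[0,0.1,0.35,0,-0.5,0],[0,0.1,0.42,0,-0.5,0],[0,0.1,0.45,0,-0.5,0],[0,0.1,0.45,0,-0.5,0]], "grip": 0}}

```text
time_s: 31.1
position: [0.5663, 0.1104, 0.2118]
tcp_rot: [[-0.76, -0.002, 0.65], [-0.002, 1.0, 0.0], [-0.65, -0.001, -0.76]]
force: [0.9, -0.3, -1.9]
opening: 0.371
grasp_force: 32.0
```

Call:
{"method": "send_rows", "body": {"moves": [[0,0,0,0,0,0],[0,0,0,0,0,0]], "grip": 0}}

```text
time_s: 31.3
position: [0.5657, 0.1109, 0.2114]
tcp_rot: [[-0.761, -0.001, 0.649], [-0.001, 1.0, 0.001], [-0.649, -0.0, -0.761]]
force: [-0.1, 0.6, -3.0]
opening: 0.372
grasp_force: 32.0
```

```bash
python3 - <<'E'
from h import *
s=readout.read_state(); print(s["position"],s["joint_positions"].round(1),np.degrees(np.arctan2(s["tcp_rot"][0,2],-s["tcp_rot"][2,2])))
E
```

```text
[0.56572676 0.11091108 0.21143441] [-0.000e+00  1.850e+01  1.211e+02  7.350e+01  1.000e-01 -1.635e+02] 40.46361547016509
```

Call:
{"method": "send_rows", "body": {"moves": [[0,0,0,0,0.1,0],[0,0,0,0,0.2,0],[0,0,0,0,0.3,0],[0,0,0,0,0.4,0],[0,0,0,0,0.45,0],[0,0,0,0,0.45,0],[0,0,0,0,0.45,0],[0,0,0,0,0.45,0]], "grip": 0}}

```text
time_s: 32.1
position: [0.567, 0.1106, 0.2132]
tcp_rot: [[-1.0, 0.0, -0.002], [0.0, 1.0, -0.002], [0.002, -0.002, -1.0]]
force: [1.7, -0.1, -3.1]
opening: 0.373
grasp_force: 32.1
```

```bash
python3 - <<'E'
from h import *
s=readout.read_state(); print(s["position"],s["joint_positions"].round(1),s["tcp_rot"].round(3))
E
```

```text
[0.56697332 0.1105869  0.21324331] [  0.   25.8  88.2  -0.1  66.1 -89.9] [[-1.     0.    -0.002]
 [ 0.     1.    -0.002]
 [ 0.002 -0.002 -1.   ]]
```

Call:
{"method": "send_rows", "body": {"moves": [[-0.02,-0.15,0,0,0,0.04],[-0.04,-0.33,0,0,0,0.09],[-0.068,-0.5,0,0,0,0.14],[-0.068,-0.68,0,0,0,0.18],[-0.068,-0.85,0,0,0,0.22],[-0.068,-1,0,0,0,0.25],[-0.068,-1,0,0,0,0.25],[-0.068,-1,0,0,0,0.25]], "grip": 0}}

```text
time_s: 32.9
position: [0.5826, -0.1397, 0.2112]
tcp_rot: [[-0.923, 0.384, -0.001], [0.384, 0.923, 0.001], [0.001, 0.001, -1.0]]
force: [-0.4, 0.5, -3.1]
opening: 0.372
grasp_force: 32.1
```

Call:
{"method": "send_rows", "body": {"moves": [[-0.06,-0.15,0,0,0,0.04],[-0.13,-0.32,0,0,0,0.08],[-0.2,-0.48,0,0,0,0.12],[-0.27,-0.64,0,0,0,0.16],[-0.338,-0.815,0,0,0,0.203],[-0.338,-0.815,0,0,0,0.203],[-0.338,-0.815,0,0,0,0.203],[-0.338,-0.815,0,0,0,0.203]], "grip": 0}}

```text
time_s: 33.7
position: [0.5833, -0.357, 0.2112]
tcp_rot: [[-0.759, 0.651, -0.001], [0.651, 0.759, 0.003], [0.002, 0.002, -1.0]]
force: [0.8, 0.3, -2.7]
opening: 0.369
grasp_force: 32.1
```

Call:
{"method": "send_rows", "body": {"moves": [[0,0,0,0,-0.09,0],[0,0,0,0,-0.18,0],[0,0,0,0,-0.27,0],[0,0,0,0,-0.36,0],[0,0,0,0,-0.4,0],[0,0,0,0,-0.4,0]], "grip": 0}}

```text
time_s: 34.3
position: [0.5799, -0.3534, 0.2085]
tcp_rot: [[-0.619, 0.65, 0.441], [0.53, 0.76, -0.376], [-0.58, 0.001, -0.815]]
force: [-0.1, 0.8, -3.2]
opening: 0.366
grasp_force: 32.0
```

```bash
python3 - <<'E'
from h import *
s=readout.read_state(); print(s["position"],s["joint_positions"].round(1),s["tcp_rot"].round(3),s["opening"])
E
```

```text
[ 0.57989013 -0.35340629  0.20853063] [-40.9  24.7 103.9   0.9  16.  -91.1] [[-0.619  0.65   0.441]
 [ 0.53   0.76  -0.376]
 [-0.58   0.001 -0.815]] 0.3663911172221636
```

Call:
{"method": "send_rows", "body": {"moves": [[0.09,0,0.126,0,0,0],[0.18,0,0.252,0,0,0],[0.26,0,0.366,0,0,0],[0.32,0,0.45,0,0,0],[0.36,0,0.506,0,0,0],[0.385,0,0.541,0,0,0],[0.385,0,0.541,0,0,0]], "grip": 0}}

```text
time_s: 35.0
position: [0.5968, -0.3672, 0.0607]
tcp_rot: [[-0.628, 0.652, 0.424], [0.541, 0.758, -0.365], [-0.559, 0.0, -0.829]]
force: [0.2, -0.2, -3.3]
opening: 0.371
grasp_force: 32.0
```

Call:
{"method": "send_rows", "body": {"moves": [[0.01,0,0.014,0,0,0],[0.02,0,0.028,0,0,0],[0.028,0,0.039,0,0,0],[0.028,0,0.039,0,0,0]], "grip": 0}}

```text
time_s: 35.4
position: [0.5975, -0.368, 0.0519]
tcp_rot: [[-0.631, 0.653, 0.419], [0.545, 0.757, -0.36], [-0.552, 0.001, -0.834]]
force: [0.4, -0.0, -3.3]
opening: 0.372
grasp_force: 32.0
```

```bash
python3 - <<'E'
from h import *
s=readout.read_state(); print(s["position"],s["joint_positions"].round(1),s["force"])
E
```

```text
[ 0.59752319 -0.36799945  0.05193928] [-4.070e+01  4.160e+01  1.048e+02  5.600e+00  1.000e-01 -9.560e+01] [ 0.44241486 -0.03344252 -3.34787387]
```

Call:
{"method": "send_rows", "body": {"moves": [[-0.1,0,0.066,0,0,0],[-0.2,0,0.132,0,0,0],[-0.2,0,0.132,0,-0.02,0],[-0.18,0,0.165,0,-0.02,0],[-0.16,0,0.195,0,-0.02,0],[-0.16,0,0.195,0,-0.02,0]], "grip": 0}}

```text
time_s: 36.0
position: [0.6411, -0.4055, 0.0301]
tcp_rot: [[-0.621, 0.653, 0.434], [0.535, 0.757, -0.374], [-0.573, 0.001, -0.82]]
force: [0.9, 0.4, -2.2]
opening: 0.365
grasp_force: 32.0
```

```bash
python3 - <<'E'
from h import *
s=readout.read_state(); print(s["position"],s["joint_positions"].round(1),s["force"],s["tcp_rot"][:,2])
E
```

```text
[ 0.64114194 -0.40549633  0.03010264] [-40.7  46.2  97.7   0.3   1.2 -90.2] [ 0.90007414  0.35155619 -2.17024807] [ 0.43427696 -0.37377442 -0.81957074]
```

Call:
{"method": "send_rows", "body": {"moves": [[0.005,0,0.007,0,0.01,0],[0.01,0,0.014,0,0.03,0],[0.01,0,0.014,0,0.03,0]], "grip": 0}}

```text
time_s: 36.3
position: [0.6444, -0.4084, 0.03]
tcp_rot: [[-0.637, 0.653, 0.41], [0.549, 0.757, -0.353], [-0.541, 0.001, -0.841]]
force: [0.4, -0.7, -2.7]
opening: 0.374
grasp_force: 32.0
```

Call:
{"method": "send_rows", "body": {"moves": [[0.007,0,0.01,0,0,0],[0.013,0,0.02,0,0,0],[0.018,0,0.028,0,0,0],[0.018,0,0.028,0,0,0]], "grip": 0}}

```text
time_s: 36.7
position: [0.6429, -0.407, 0.0201]
tcp_rot: [[-0.638, 0.653, 0.408], [0.55, 0.757, -0.351], [-0.539, 0.001, -0.843]]
force: [-0.0, 0.6, -2.6]
opening: 0.365
grasp_force: 32.1
```

Call:
{"method": "send_rows", "body": {"moves": [[0.007,0,0.01,0,0,0],[0.013,0,0.02,0,0,0],[0.013,0,0.02,0,0,0]], "grip": 0}}

```text
time_s: 37.0
position: [0.6452, -0.4087, 0.0194]
tcp_rot: [[-0.634, 0.653, 0.415], [0.547, 0.758, -0.357], [-0.547, 0.0, -0.837]]
force: [-6.4, 5.6, 16.1]
opening: 0.371
grasp_force: 33.5
```

```bash
python3 - <<'E'
from h import *
P=[];
for _ in range(3):
    a,S=cloud("scene"); P.append(S)
S=np.median(P,0)
s=readout.read_state(); print(s["position"],s["joint_positions"].round(1),s["force"],s["tcp_rot"][:,2])
c=viewer.camera_info("scene"); q=c["R"]@s["position"]+c["t"]; u,v=q[0]/q[2]*c["fx"]+c["cx"],q[1]/q[2]*c["fy"]+c["cy"]; print(u,v)
u,v=int(u),int(v); i=a[v-35:v+25,u-40:u+40,::-1]
cv2.imwrite("pics/s7.png",cv2.resize(np.clip(i.astype(int)*2+20,0,255).astype(np.uint8),None,fx=8,fy=8,interpolation=2))
E
```

```text
[ 0.64517223 -0.40872627  0.01946122] [-40.7  47.2  95.6   0.1   4.1 -90.1] [-6.5449444   4.80391207 14.87579136] [ 0.41442246 -0.35648155 -0.83736188]
217.81301908118985 314.21081439322097
```

View pics/s7.png

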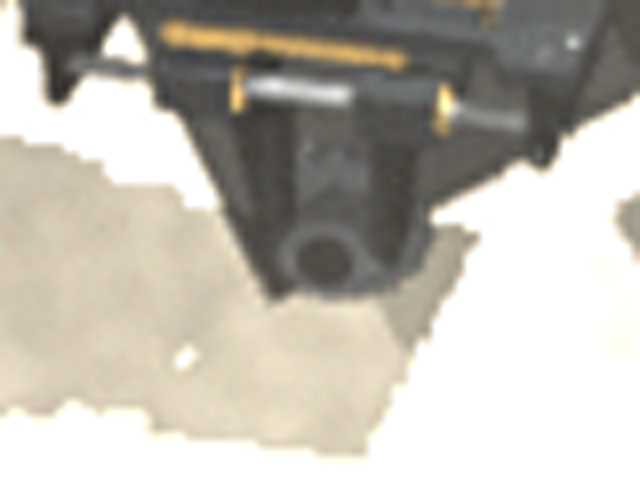

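The boss ring is at (325,255) and the lower disc edge rests on the bench at (350,295), so it is leaning back the right way. Releasing and withdrawing along the tool axis.

Call:
{"method": "send_rows", "body": {"moves": [[0,0,-0.005,0,0,0],[0,0,-0.005,0,0,0],[0,0,-0.005,0,0,0],[0,0,-0.005,0,0,0],[0,0,-0.05,0,0,0],[0,0,-0.15,0,0,0],[0,0,-0.3,0,0,0],[0,0,-0.45,0,0,0],[0,0,-0.45,0,0,0]], "grip": 0.6}}

```text
time_s: 38.05
position: [0.5967, -0.3667, 0.1136]
tcp_rot: [[-0.636, 0.652, 0.412], [0.548, 0.758, -0.354], [-0.543, 0.001, -0.84]]
force: [-0.0, -0.5, -0.2]
opening: 0.595
grasp_force: 0.0
```

Call:
{"method": "send_rows", "body": {"moves": [[0,0,-0.1,0,0.09,0],[0,0,-0.1,0,0.18,0],[0,0,-0.1,0,0.27,0],[0,0,-0.1,0,0.37,0],[0,0,-0.1,0,0.37,0],[0,0,-0.1,0,0.37,0]], "grip": 0.6}}

```text
time_s: 38.65
position: [0.5888, -0.3611, 0.1298]
tcp_rot: [[-0.757, 0.653, -0.007], [0.653, 0.757, 0.006], [0.009, 0.0, -1.0]]
force: [-1.0, 0.8, -0.1]
opening: 0.596
grasp_force: 0.0
```

```bash
sed -i 's/>-.5)&(W\[...,0\]>.3)&(W\[...,0\]<.7)/>-.5)\&(W[...,0]>.3)\&(W[...,0]<.75)/' m.py; python3 m.py; python3 - <<'E'
from h import *
s=readout.read_state(); print(s["joint_positions"].round(1),s["tcp_rot"].round(3))
a,S=cloud("scene"); cv2.imwrite("pics/s8.png",cv2.resize(a[180:350,160:340,::-1],None,fx=4,fy=3.5,interpolation=2))
w=S[290:330,190:240].reshape(-1,3);w=w[(w[:,2]>.022)&(w[:,2]<.05)];print(len(w),w.mean(0) if len(w) else "")
E
```

```text
tcp [ 0.5888 -0.3611  0.1298]
loose
drawer boss
[ 0.5954 -0.0965  0.0523] 85 [595.5, -96.7] 16.5 rgb [61 61 63]
[ 0.5959 -0.177   0.052 ] 87 [595.8, -177.5] 16.8 rgb [60 60 61]
[-40.8  39.9  75.2   0.   65.5 -90. ] [[-0.757  0.653 -0.008]
 [ 0.653  0.757  0.008]
 [ 0.011  0.001 -1.   ]]
113 [ 0.61792201 -0.3818383   0.02845555]
```

View pics/s8.png

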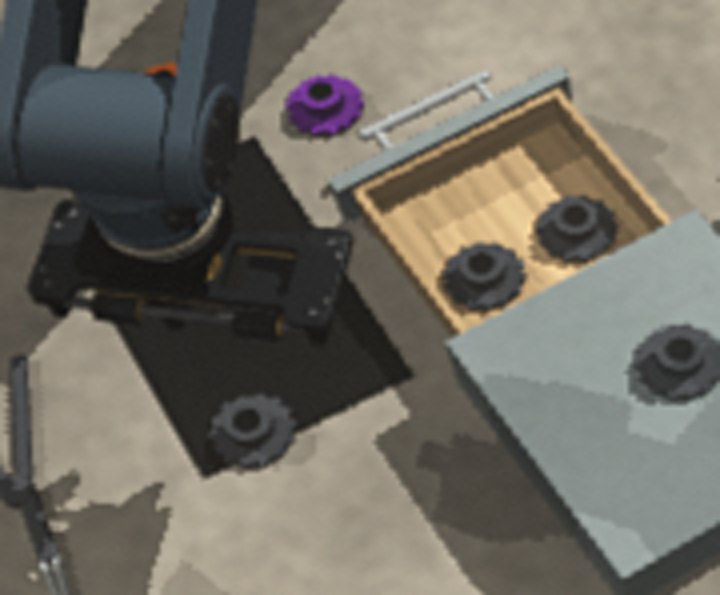

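It lies flat, boss up, at the mat's far edge (250,425). First I'll nudge the two rear sprockets further back with shut fingers to make room.

Call:
{"method": "send_rows", "body": {"moves": [[0,0,-0.12,0,0,0],[0.15,0.13,-0.12,0,0,-0.09],[0.3,0.26,-0.12,0,0,-0.18],[0.43,0.36,-0.12,0,0,-0.27],[0.568,0.48,-0.12,0,0,-0.36],[0.568,0.48,-0.12,0,0,-0.453],[0.568,0.48,-0.12,0,0,-0.453],[0.568,0.48,-0.12,0,0,-0.453]], "grip": 0}}

```text
time_s: 39.55
position: [0.5574, -0.1753, 0.1621]
tcp_rot: [[-1.0, 0.003, -0.008], [0.003, 1.0, 0.008], [0.008, 0.008, -1.0]]
force: [0.1, -0.3, -0.1]
opening: 0.021
grasp_force: 0.0
```

Call:
{"method": "send_rows", "body": {"moves": [[0,0,0.15,0,0,0],[0,0,0.3,0,0,0],[0,0,0.43,0,0,0],[0,0,0.532,0,0,0],[0,0,0.532,0,0,0],[-0.03,0,0.532,0,0,0],[-0.06,0,0.532,0,0,0],[-0.09,0,0.532,0,0,0],[-0.11,0,0.532,0,0,0],[-0.11,0,0.532,0,0,0]], "grip": 0}}

```text
time_s: 40.55
position: [0.5859, -0.1748, 0.03]
tcp_rot: [[-1.0, -0.001, -0.006], [-0.001, 1.0, 0.007], [0.006, 0.007, -1.0]]
force: [-1.9, -0.1, 1.3]
opening: 0.009
grasp_force: 0.4
```

Call:
{"method": "send_rows", "body": {"moves": [[0.1,0,0,0,0,0],[0.11,0.15,-0.2,0,0,0],[0.11,0.32,-0.2,0,0,0],[0.11,0.32,-0.1,0,0,0],[0.11,0.32,0,0,0,0],[0.08,0.32,0,0,0,0],[0.05,0.32,0,0,0,0],[0.02,0.32,0,0,0,0],[0,0.32,0,0,0,0],[0,0.32,0,0,0,0],[0.1,0.32,0,0,0,0],[0.1,0.32,-0.2,0,0,0]], "grip": 0}}

```text
time_s: 41.75
position: [0.552, -0.0925, 0.0747]
tcp_rot: [[-1.0, 0.001, -0.025], [0.001, 1.0, 0.015], [0.025, 0.015, -1.0]]
force: [0.3, -0.1, -0.9]
opening: 0.003
grasp_force: 0.0
```

Call:
{"method": "send_rows", "body": {"moves": [[0,0,-0.2,0,0,0],[0,0,-0.4,0,0,0],[0,0.2,-0.4,0,0,0],[0,0.4,-0.4,0,0,0],[0,0.6,-0.4,0,0,0],[0,0.7,-0.4,0,0,0],[0,0.7,-0.4,0,0,0]], "grip": 0.55}}

```text
time_s: 42.45
position: [0.5609, 0.0829, 0.1821]
tcp_rot: [[-1.0, -0.005, -0.006], [-0.005, 1.0, 0.009], [0.006, 0.009, -1.0]]
force: [0.0, 0.2, 0.2]
opening: 0.518
grasp_force: 0.0
```

```bash
python3 m.py
```

```text
tcp [0.5609 0.0829 0.1821]
loose
[ 0.6158 -0.3819  0.0301] 87 [615.3, -382.7] 17.0 rgb [38 38 39]
[ 0.4177 -0.3436  0.0301] 87 [417.5, -343.9] 17.0 rgb [61 62 63]
drawer boss
[ 0.6137 -0.0965  0.0524] 87 [614.2, -96.6] 17.0 rgb [45 46 47]
[ 0.6131 -0.1761  0.0522] 87 [613.7, -175.8] 16.5 rgb [39 39 40]
```

Call:
{"method": "send_rows", "body": {"moves": [[-0.05,-0.18,0,0.006,-0.004,0],[-0.1,-0.36,0,0.006,-0.004,0],[-0.15,-0.54,0,0.006,-0.004,0],[-0.2,-0.72,0,0.006,-0.004,0],[-0.22,-0.9,0,0.006,-0.004,0],[-0.22,-1,0,0.006,-0.004,0],[-0.22,-1,0,0.006,-0.004,0]], "grip": 0.55}}

```text
time_s: 43.2
position: [0.6158, -0.1771, 0.1788]
tcp_rot: [[-1.0, 0.007, -0.0], [0.007, 1.0, -0.004], [0.0, -0.004, -1.0]]
force: [-0.4, 0.6, 0.4]
opening: 0.547
grasp_force: 0.0
```

Call:
{"method": "send_rows", "body": {"moves": [[0,-0.18,0,0,0,0],[0,-0.36,0,0,0,0],[0,-0.54,0,0,0,0],[0,-0.72,0,0,0,0],[0,-0.86,0,0,0,0],[0,-0.86,0.15,0,0,0],[0,-0.86,0.3,0,0,0],[0,-0.86,0.45,0,0,0],[0,-0.86,0.55,0,0,0],[0,-0.86,0.6,0,0,0],[0,-0.86,0.6,0,0,0]], "grip": 0.55}}

```text
time_s: 44.3
position: [0.614, -0.3848, 0.0269]
tcp_rot: [[-1.0, 0.0, -0.005], [0.0, 1.0, 0.001], [0.005, 0.001, -1.0]]
force: [-0.8, 0.4, 0.5]
opening: 0.546
grasp_force: 0.0
```

Call:
{"method": "send_rows", "body": {"moves": [[-0.006,0.01,0.03,0,0,0],[-0.006,0.01,0.06,0,0,0],[-0.006,0.01,0.084,0,0,0],[-0.006,0.01,0.084,0,0,0]], "grip": 0.55}}

```text
time_s: 44.7
position: [0.6165, -0.383, 0.0075]
tcp_rot: [[-1.0, -0.0, -0.003], [-0.0, 1.0, -0.001], [0.003, -0.001, -1.0]]
force: [1.0, 0.5, 0.2]
opening: 0.551
grasp_force: 0.0
```

Call:
{"method": "send_rows", "body": {"moves": [[0,0,0,0,0,0],[0,0,0,0,0,0],[0,0,0,0,0,0],[0,0,0,0,0,0],[0,0,0,0,0,0]], "grip": 0}}

```text
time_s: 45.2
position: [0.6175, -0.3832, 0.0093]
tcp_rot: [[-1.0, 0.0, -0.001], [0.0, 1.0, -0.001], [0.001, -0.001, -1.0]]
force: [-0.8, 1.8, 5.6]
opening: 0.184
grasp_force: 2.6
```

Call:
{"method": "send_rows", "body": {"moves": [[0,0,0,0,0,0],[0,0,0,0,0,0],[0,0,0,0,0,0],[0,0,0,0,0,0],[0,0,-0.2,0,0,0],[0,0,-0.4,0,0,0],[0,0,-0.4,0,0,0]], "grip": 0.55}}

```text
time_s: 45.9
position: [0.621, -0.3856, 0.1151]
tcp_rot: [[-1.0, -0.0, 0.008], [-0.0, 1.0, -0.009], [-0.008, -0.009, -1.0]]
force: [0.7, -0.8, 0.3]
opening: 0.541
grasp_force: 0.0
```

```bash
python3 m.py; python3 - <<'E'
from h import *
a,S=cloud("scene")
w=S[285:325,195:245].reshape(-1,3);w=w[(w[:,2]>.022)&(w[:,2]<.05)];print(len(w),w.mean(0),circ(w))
E
```

```text
tcp [ 0.621  -0.3856  0.1151]
loose
drawer boss
[ 0.6135 -0.0965  0.0516] 86 [613.5, -96.4] 16.6 rgb [60 61 62]
[ 0.6133 -0.1763  0.0526] 86 [614.1, -175.9] 16.9 rgb [59 59 60]
116 [ 0.61810872 -0.3827685   0.02852934] ((616.0552368164062, -383.1923828125), 18.74746322631836)
```

Call:
{"method": "send_rows", "body": {"moves": [[0,0,0.1,0,0,0],[0,0,0.25,0,0,0],[0,0,0.35,0,0,0],[0,0,0.4,0,0,0],[0,0,0.424,0,0,0],[0,0,0.424,0,0,0],[0,0,0.424,0,0,0]], "grip": 0.55}}

```text
time_s: 46.7
position: [0.6174, -0.3838, 0.0029]
tcp_rot: [[-1.0, -0.0, -0.001], [-0.0, 1.0, -0.002], [0.001, -0.002, -1.0]]
force: [0.3, -1.0, 0.5]
opening: 0.55
grasp_force: 0.0
```

Call:
{"method": "send_rows", "body": {"moves": [[0,0,0,0,0,0],[0,0,0,0,0,0],[0,0,0,0,0,0],[0,0,0,0,0,0],[0,0,0,0,0,0]], "grip": 0}}

```text
time_s: 47.2
position: [0.6173, -0.3835, 0.0032]
tcp_rot: [[-1.0, -0.0, -0.001], [-0.0, 1.0, -0.002], [0.001, -0.002, -1.0]]
force: [-0.2, 1.7, 5.4]
opening: 0.371
grasp_force: 30.0
```

Call:
{"method": "send_rows", "body": {"moves": [[0,0,-0.1,0,0,0],[0,0,-0.25,0,0,0],[0,0,-0.45,0,0,0],[0,0,-0.62,0,0,0],[0.06,0.16,-0.62,0,0,0],[0.12,0.32,-0.62,0,0,0],[0.18,0.48,-0.62,0,0,0],[0.24,0.64,-0.62,0,0,0],[0.309,0.83,-0.62,0,0,0],[0.309,0.83,-0.62,0,0,0],[0.309,0.83,-0.62,0,0,0]], "grip": 0}}

```text
time_s: 48.3
position: [0.5389, -0.1741, 0.1563]
tcp_rot: [[-1.0, -0.003, -0.004], [-0.003, 1.0, -0.001], [0.004, -0.001, -1.0]]
force: [0.6, -1.0, -2.6]
opening: 0.372
grasp_force: 30.0
```

Call:
{"method": "send_rows", "body": {"moves": [[0,0,0.12,0,0,0],[0,0,0.24,0,0,0],[0,0,0.34,0,0,0],[0,0,0.42,0,0,0],[0,0,0.48,0,0,0],[0,0,0.51,0,0,0],[0,0,0.525,0,0,0],[0,0,0.525,0,0,0]], "grip": 0}}

```text
time_s: 49.1
position: [0.5402, -0.1768, 0.0258]
tcp_rot: [[-1.0, 0.0, -0.001], [0.0, 1.0, -0.002], [0.001, -0.002, -1.0]]
force: [0.6, 0.2, -3.2]
opening: 0.372
grasp_force: 30.0
```

Release and rise; then measure the last one.

Call:
{"method": "send_rows", "body": {"moves": [[0,0,0,0,0,0],[0,0,0,0,0,0],[0,0,0,0,0,0],[0,0,-0.1,0,0,0],[0,0,-0.25,0,0,0],[0,0,-0.4,0,0,0],[0,0,-0.5,0,0,0],[0,0,-0.5,0,0,0]], "grip": 0.5}}

```text
time_s: 49.9
position: [0.5428, -0.1771, 0.1552]
tcp_rot: [[-1.0, -0.0, 0.006], [-0.0, 1.0, -0.006], [-0.006, -0.006, -1.0]]
force: [0.2, 0.1, -0.7]
opening: 0.497
grasp_force: 0.0
```

```bash
python3 m.py
```

```text
tcp [ 0.5428 -0.1771  0.1552]
loose
[ 0.4179 -0.3437  0.0295] 88 [418.1, -344.0] 16.6 rgb [61 61 62]
drawer boss
[ 0.6141 -0.0959  0.0521] 84 [613.4, -96.3] 16.4 rgb [59 59 60]
```

Call:
{"method": "send_rows", "body": {"moves": [[0.11,-0.15,0,0,0,0],[0.22,-0.3,0,0,0,0],[0.33,-0.45,0,0,0,0],[0.43,-0.6,0,0,0,0],[0.489,-0.668,0,0,0,0],[0.489,-0.668,0.15,0,0,0],[0.489,-0.668,0.3,0,0,0],[0.489,-0.668,0.42,0,0,0],[0.489,-0.668,0.52,0,0,0],[0.489,-0.668,0.57,0,0,0],[0.489,-0.668,0.594,0,0,0],[0.489,-0.668,0.594,0,0,0]], "grip": 0.55}}

```text
time_s: 51.15
position: [0.417, -0.3425, 0.002]
tcp_rot: [[-1.0, -0.0, -0.003], [-0.0, 1.0, -0.0], [0.003, -0.0, -1.0]]
force: [0.8, 0.4, -0.1]
opening: 0.55
grasp_force: 0.0
```

Call:
{"method": "send_rows", "body": {"moves": [[0,0,0,0,0,0],[0,0,0,0,0,0],[0,0,0,0,0,0],[0,0,0,0,0,0],[0,0,0,0,0,0]], "grip": 0}}

```text
time_s: 51.65
position: [0.4178, -0.3435, 0.0037]
tcp_rot: [[-1.0, -0.0, -0.001], [-0.0, 1.0, -0.003], [0.001, -0.003, -1.0]]
force: [0.4, 0.1, 5.9]
opening: 0.375
grasp_force: 30.0
```

Call:
{"method": "send_rows", "body": {"moves": [[0,0,-0.1,0,0,0],[0,0,-0.25,0,0,0],[0,0,-0.45,0,0,0],[0,0,-0.62,0,0,0],[-0.08,0.16,-0.62,0,0,0],[-0.16,0.33,-0.62,0,0,0],[-0.24,0.49,-0.62,0,0,0],[-0.32,0.66,-0.62,0,0,0],[-0.4,0.83,-0.62,0,0,0],[-0.48,0.99,-0.62,0,0,0],[-0.48,0.99,-0.62,0,0,0],[-0.48,0.99,-0.62,0,0,0]], "grip": 0}}

```text
time_s: 52.85
position: [0.537, -0.0937, 0.1564]
tcp_rot: [[-1.0, -0.003, -0.004], [-0.003, 1.0, -0.001], [0.004, -0.001, -1.0]]
force: [0.1, -0.1, -3.8]
opening: 0.372
grasp_force: 30.0
```

Call:
{"method": "send_rows", "body": {"moves": [[0,0,0.12,0,0,0],[0,0,0.24,0,0,0],[0,0,0.34,0,0,0],[0,0,0.42,0,0,0],[0,0,0.48,0,0,0],[0,0,0.51,0,0,0],[0,0,0.525,0,0,0],[0,0,0.525,0,0,0]], "grip": 0}}

```text
time_s: 53.65
position: [0.5373, -0.0963, 0.0262]
tcp_rot: [[-1.0, 0.001, -0.002], [0.001, 1.0, -0.002], [0.002, -0.002, -1.0]]
force: [1.0, 0.0, -2.3]
opening: 0.372
grasp_force: 30.0
```

Release, rise, move aside left, and look.

Call:
{"method": "send_rows", "body": {"moves": [[0,0,0,0,0,0],[0,0,0,0,0,0],[0,0,0,0,0,0],[0,0,-0.1,0,0,0],[0,0,-0.25,0,0,0],[0,0,-0.4,0,0,0],[0,0,-0.6,0,0,0],[0.1,0.2,-0.7,0,0,0],[0.2,0.4,-0.7,0,0,0],[0.3,0.6,-0.7,0,0,0],[0.4,0.72,-0.7,0,0,0],[0.4,0.72,-0.7,0,0,0]], "grip": 0.5}}

```text
time_s: 54.85
position: [0.4329, 0.0883, 0.2009]
tcp_rot: [[-1.0, -0.004, -0.006], [-0.004, 1.0, -0.0], [0.006, 0.0, -1.0]]
force: [-0.3, 0.0, -0.2]
opening: 0.501
grasp_force: 0.0
```

```bash
python3 m.py; python3 - <<'E'
import cv2; i=cv2.imread("pics/tm.png"); cv2.imwrite("pics/t5.png",cv2.resize(i[60:260,240:460],None,fx=3,fy=3,interpolation=2))
from h import *
p,W=cloud("top")
w=sel(W,328,396,170,225,.042,.062); w=w[w[:,0]<.466]; print("handle",len(w),w.mean(0),rect(w))
E
```

```text
tcp [0.4329 0.0883 0.2009]
loose
drawer boss
[ 0.6141 -0.0969  0.0521] 86 [613.9, -96.4] 16.8 rgb [59 60 61]
[ 0.6141 -0.176   0.0516] 89 [614.8, -176.2] 16.6 rgb [58 58 60]
[ 0.5375 -0.0971  0.0521] 84 [537.3, -96.8] 16.5 rgb [60 60 62]
[ 0.539  -0.1771  0.0521] 88 [539.0, -177.1] 16.8 rgb [58 59 60]
handle 139 [ 0.44450975 -0.13562361  0.05561505] ((450.284912109375, -136.1753387451172), (26.99302101135254, 111.39796447753906), 0.5477234125137329)
```

View pics/t5.png

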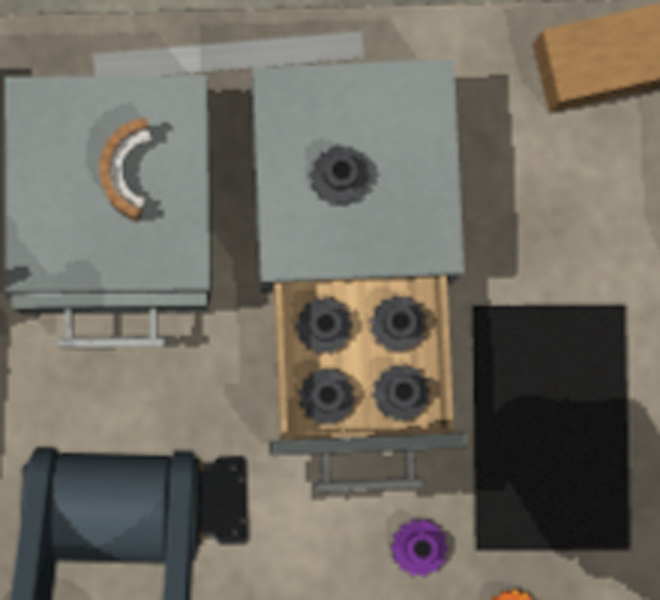

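All four lie flat, side by side in the drawer at (325,322), (400,322), (327,395) and (403,392). The bar is at about x=0.440. Now pushing it shut.

Call:
{"method": "send_rows", "body": {"moves": [[-0.01,-0.15,0,0,0,0.09],[-0.01,-0.3,0,0,0,0.18],[-0.01,-0.45,0,0,0,0.27],[-0.01,-0.6,0,0,0,0.36],[-0.01,-0.75,0,0,0,0.45],[-0.01,-0.883,0,0,0,0.54],[-0.01,-0.883,0,0,0,0.63],[-0.01,-0.883,0,0,0,0.72],[-0.01,-0.883,0,0,0,0.81],[-0.01,-0.883,0,0,0,0.9],[-0.01,-0.883,0,0,0,1],[-0.01,-0.883,0,0,0,1]], "grip": 0.32}}

```text
time_s: 56.15
position: [0.4411, -0.138, 0.2012]
tcp_rot: [[0.002, 1.0, -0.001], [1.0, -0.002, -0.003], [-0.003, -0.001, -1.0]]
force: [-0.0, 0.3, 0.8]
opening: 0.317
grasp_force: 0.0
```

Call:
{"method": "send_rows", "body": {"moves": [[0,0,0.15,0,0,0],[0,0,0.3,0,0,0],[0,0,0.3,0,0,0],[0,0,0.3,0,0,0]], "grip": 0.32}}

```text
time_s: 56.55
position: [0.4402, -0.1367, 0.126]
tcp_rot: [[-0.001, 1.0, -0.003], [1.0, 0.001, -0.001], [-0.001, -0.003, -1.0]]
force: [-0.4, 0.2, 0.0]
opening: 0.317
grasp_force: 0.0
```

Call:
{"method": "send_rows", "body": {"moves": [[0,0,0.12,0,0,0],[0,0,0.24,0,0,0],[0,0,0.33,0,0,0],[0,0,0.388,0,0,0],[0,0,0.388,0,0,0]], "grip": 0.32}}

```text
time_s: 57.05
position: [0.4407, -0.1369, 0.0292]
tcp_rot: [[-0.001, 1.0, -0.002], [1.0, 0.001, -0.002], [-0.002, -0.002, -1.0]]
force: [-0.1, -1.3, 0.1]
opening: 0.323
grasp_force: 0.0
```

Call:
{"method": "send_rows", "body": {"moves": [[0,0,0,0,0,0],[0,0,0,0,0,0],[0,0,0,0,0,0],[0,0,0,0,0,0],[0,0,0,0,0,0]], "grip": 0}}

```text
time_s: 57.55
position: [0.441, -0.1367, 0.0303]
tcp_rot: [[-0.0, 1.0, 0.001], [1.0, 0.0, -0.003], [-0.003, 0.001, -1.0]]
force: [0.1, -0.3, 6.9]
opening: 0.111
grasp_force: 30.0
```

Call:
{"method": "send_rows", "body": {"moves": [[0,0.03,0,0,0,0],[0.001,0.08,0,0,0,0],[0.002,0.14,0,0,0,0],[0.003,0.21,0,0,0,0],[0.004,0.28,0,0,0,0],[0.005,0.35,0,0,0,0],[0.006,0.42,0,0,0,0],[0.007,0.49,0,0,0,0],[0.008,0.55,0,0,0,0],[0.008,0.6,0,0,0,0],[0.009,0.63,0,0,0,0],[0.009,0.65,0,0,0,0]], "grip": 0}}

```text
time_s: 58.75
position: [0.6027, -0.1344, 0.0303]
tcp_rot: [[-0.001, 1.0, -0.002], [1.0, 0.001, -0.003], [-0.003, -0.002, -1.0]]
force: [-3.3, -2.4, 7.6]
opening: 0.111
grasp_force: 30.0
```

Call:
{"method": "send_rows", "body": {"moves": [[0,0.015,0,0,0,0],[0,0.03,0,0,0,0],[0,0.036,0,0,0,0],[0,0.036,0,0,0,0]], "grip": 0}}

```text
time_s: 59.15
position: [0.6056, -0.1343, 0.0302]
tcp_rot: [[-0.003, 1.0, -0.014], [1.0, 0.003, -0.002], [-0.002, -0.014, -1.0]]
force: [-12.0, -3.5, 13.8]
opening: 0.116
grasp_force: 30.0
```

Call:
{"method": "send_rows", "body": {"moves": [[0,0,0,0,0,0],[0,0,0,0,0,0],[0,0,0,0,0,0],[0,-0.008,0,0,0,0],[0,-0.008,-0.12,0,0,0],[0,-0.008,-0.3,0,0,0],[0,-0.008,-0.5,0,0,0],[0,-0.008,-0.7,0,0,0],[0,-0.008,-0.9,0,0,0],[0,-0.008,-1,0,0,0],[0,-0.008,-1,0,0,0]], "grip": 0.32}}

```text
time_s: 60.25
position: [0.6129, -0.1343, 0.2842]
tcp_rot: [[-0.001, 1.0, 0.009], [1.0, 0.001, -0.005], [-0.005, 0.009, -1.0]]
force: [0.6, 0.2, -0.2]
opening: 0.32
grasp_force: 0.0
```

Call:
{"method": "send_rows", "body": {"moves": [[0.15,0,0,0,0,-0.09],[0.3,0,0,0,0,-0.18],[0.45,0,0,0,0,-0.27],[0.6,0,0,0,0,-0.36],[0.75,0,0,0,0,-0.45],[0.9,0,0,0,0,-0.54],[1,0,0,0,0,-0.63],[1,0,0,0,0,-0.72],[1,0,0,0,0,-0.81],[1,0,0,0,0,-0.9],[1,0,0,0,0,-1],[1,0,0,0,0,-1]], "grip": 0.4}}

```text
time_s: 61.45
position: [0.609, 0.1167, 0.2764]
tcp_rot: [[-1.0, -0.001, -0.006], [-0.001, 1.0, -0.001], [0.006, -0.001, -1.0]]
force: [0.0, 0.2, 0.1]
opening: 0.398
grasp_force: 0.0
```

```bash
python3 - <<'E'
from h import *
s=readout.read_state(); print(s["position"],s["tcp_rot"].round(3))
p,W=cloud("top")
for a in((338,390,154,175),):
    w=sel(W,*a,.03,.075); b=w[w[:,0]<w[:,0].min()+.02]; print(b.mean(0),rect(b))
w=sel(W,150,240,120,240,.1,.3); w=w[(w[:,1]>.33)&(w[:,1]<.38)&(w[:,2]>.2)];print("lever",len(w),w.min(0),w.max(0),w.mean(0))
E
```

```text
[0.60895216 0.11673009 0.27638847] [[-1.    -0.001 -0.006]
 [-0.001  1.    -0.001]
 [ 0.006 -0.001 -1.   ]]
[ 0.6077222  -0.1347786   0.05624752] ((610.4303588867188, -134.744873046875), (19.012975692749023, 111.92894744873047), 0.7922311425209045)
lever 83 [0.63623023 0.34039388 0.20156935] [0.66130041 0.35893702 0.24956657] [0.6486318  0.34824885 0.23063377]
```

Call:
{"method": "send_rows", "body": {"moves": [[-0.04,0.17,-0.05,0,0,0],[-0.08,0.34,-0.05,0,0,0],[-0.12,0.51,-0.05,0,0,0],[-0.164,0.68,-0.05,0,0,0],[-0.164,0.84,-0.05,0,0,0],[-0.164,0.936,-0.05,0,0,0],[-0.164,0.936,-0.05,0,0,0],[-0.164,0.936,0.1,0,0,0],[-0.164,0.936,0.2,0,0,0],[-0.164,0.936,0.3,0,0,0],[-0.164,0.936,0.345,0,0,0],[-0.164,0.936,0.345,0,0,0]], "grip": 0.45}}

```text
time_s: 62.7
position: [0.6494, 0.349, 0.189]
tcp_rot: [[-1.0, 0.002, -0.007], [0.002, 1.0, -0.003], [0.007, -0.003, -1.0]]
force: [-0.2, 0.4, 0.2]
opening: 0.45
grasp_force: 0.0
```

Call:
{"method": "send_rows", "body": {"moves": [[0,0,0,0,0,0],[0,0,0,0,0,0],[0,0,0,0,0,0],[0,0,0,0,0,0],[0,0,0,0,0,0],[0,0,0,0,0,0]], "grip": 0}}

```text
time_s: 63.3
position: [0.6514, 0.3514, 0.1933]
tcp_rot: [[-1.0, 0.0, 0.0], [0.0, 1.0, 0.001], [-0.0, 0.001, -1.0]]
force: [0.8, 1.7, 4.2]
opening: 0.202
grasp_force: 30.0
```

Call:
{"method": "send_rows", "body": {"moves": [[0.093,0,-0.02,0,0,0],[0.188,0,-0.026,0,0,0],[0.282,0.001,-0.02,0,0,0],[0.375,0.002,0,0,0,0],[0.464,0.003,0.032,0,0,0],[0.548,0.004,0.077,0,0,0],[0.625,0.005,0.133,0,0,0],[0.693,0.006,0.198,0,0,0],[0.751,0.008,0.273,0,0,0],[0.799,0.009,0.356,0,0,0],[0.834,0.01,0.444,0,0,0],[0.857,0.01,0.536,0,0,0]], "grip": 0}}

```text
time_s: 64.5
position: [0.4335, 0.356, 0.0584]
tcp_rot: [[-1.0, 0.002, -0.004], [0.002, 1.0, 0.004], [0.004, 0.004, -1.0]]
force: [-5.1, 12.2, 3.2]
opening: 0.204
grasp_force: 30.0
```

Call:
{"method": "send_rows", "body": {"moves": [[0.006,0,0.05,0,0,0],[0.01,0,0.09,0,0,0],[0.01,0,0.118,0,0,0],[0.01,0,0.13,0,0,0],[0.01,0,0.134,0,0,0],[0.01,0,0.134,0,0,0]], "grip": 0}}

```text
time_s: 65.1
position: [0.4307, 0.356, 0.0243]
tcp_rot: [[-1.0, 0.003, -0.006], [0.003, 1.0, 0.003], [0.006, 0.003, -1.0]]
force: [-7.1, 12.8, -1.2]
opening: 0.206
grasp_force: 30.0
```

Call:
{"method": "send_rows", "body": {"moves": [[0,0,0,0,0,0],[0,0,0,0,0,0],[0,0,0,0,0,0],[0,0,0,0,0,0],[0,0,-0.15,0,0,0],[0,0,-0.35,0,0,0],[0,0,-0.55,0,0,0],[0.1,-0.15,-0.6,0,0,0],[0.1,-0.33,-0.6,0,0,0],[0.1,-0.5,-0.6,0,0,0],[0.1,-0.6,-0.6,0,0,0],[0.1,-0.6,-0.6,0,0,0]], "grip": 0.5}}

```text
time_s: 66.3
position: [0.4084, 0.1999, 0.1751]
tcp_rot: [[-1.0, 0.004, -0.003], [0.004, 1.0, -0.002], [0.003, -0.002, -1.0]]
force: [-0.3, 0.3, 0.3]
opening: 0.504
grasp_force: 0.0
```

```bash
python3 - <<'E'
from h import *
Ws=[];
for _ in range(4):
    p,W=cloud("top"); Ws.append(W)
W=np.median(Ws,0); W0=cloud("top",np.load("pics/top0.npz")["d"])[1]
cv2.imwrite("pics/t6.png",cv2.resize(p[60:260,130:410,::-1],None,fx=2.8,fy=2.8,interpolation=2))
for V in (W0,W):
    w=sel(V,190,230,160,240,.04,.09); g=w[w[:,0]<.458]; m=w[(w[:,0]>.47)&(w[:,0]<.57)&(abs(w[:,1]-.353)<.012)]
    print(len(g),g.mean(0).round(4),g.min(0).round(3), "stem",len(m),np.polyfit(np.r_[g[:,0],m[:,0]],np.r_[g[:,2],m[:,2]],1).round(4))
E
```

```text
94 [0.4331 0.3539 0.0652] [0.409 0.345 0.057] stem 183 [-0.0167  0.0719]
29 [0.4494 0.3548 0.066 ] [0.434 0.346 0.063] stem 163 [-0.0037  0.0669]
```

View pics/t6.png

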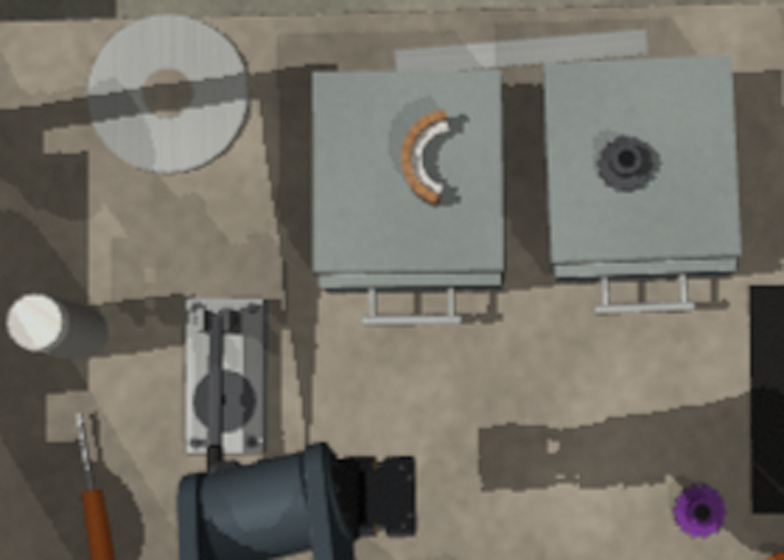

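Both drawers are shut and the lever lies down over the empty jig at (215,380), within 1 mm of its starting height. The robot touches nothing, so I'm handing in.

```bash
python3 -c "
from rig import ticket; print(ticket.hand_in())"
```

```text
the job is handed in; nothing more can be done
None
```

The job is handed in, though the hand-in returned no verdict: all four sprockets were lying flat, side by side in the sprocket drawer before I shut it, and in the last picture both drawers look shut and the clamp lever is down, within about 1 mm of where it started.

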